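# Depth check of a bored valve block with a telescoping gauge arm

### The arm

A 6-joint arm with a two-finger parallel gripper is mounted at the origin on the work surface. World frame = base frame: x ahead of the robot, y to its left, z up, the work surface at z = 0. Lengths are in m, angles in degrees, forces in N, time in s.
With the tool pointing down it reaches from about 0.35 to 0.875 m from the base axis. Payload 4.2 kg.
Tool frame: the origin (TCP) lies midway between the tips of the shut fingers; the grasp point (between the pads) lies 19 mm behind it; z points along the fingers, y is the line along which they close (so a half turn about z gives the same grasp; the last joint's range is limited). The gripper opens to 87 mm and grips with 3 to 60 N. Pads are 19 mm wide; open, the fingers measure 117 mm over their backs; the gripper's body (75 mm by 190 mm) begins 51 mm behind the grasp point.
Start: joints at [78.186, 22.042, 0.453, 0, -68.411, -14.817], TCP at [0.28, 0.559, 0.185] pointing down, gripper open.
Joint ranges: [-179.83, 179.83], [-69.29, 118.12], [-61.27, 80.66], [-181.25, 117.63], [-171.15, -9.14], [-177.46, 177.46]. Speed limits (degrees/s): [159.86, 159.86, 180, 180, 180, 180].

### API

Orientations are given as a 3x3 rotation matrix whose columns are the frame's x, y, z axes.
In Python, from station import sense, capture, camera_params, finish_job gives the robot as it stands.
- The arm moves only by the tool drive_tool, never from a script. Its argument "rows" is a list of rows, each an object of numbers: "tx", "ty", "tz": the shift along the tool's x, y, z in cm; "ax", "ay", "az": the turn, a rotation vector about the tool's x, y, z in rad; "claw": the finger opening in cm, from 0 to 8.7. In form: [{"tx": .., "ty": .., "tz": .., "ax": .., "ay": .., "az": .., "claw": ..}, ...]. A call has 1 to 10 rows; each row shifts and turns the commanded pose from where the row before left it, along the tool's axes as they then stand; what a row does not reach is not made up. A row lasts 1/12 s, in which the tool goes at most 41.7 mm and 7.16 degrees, less where a joint would pass 70% of its speed; a pose out of reach is approached as far as the arm can. A call with a gripper value outside its range is refused whole. The fingers move at their own pace and stop on an object; the grip force is fixed at half the most. Time passes only in rows, so rows that do not move let the fingers close. It gives the time, the measured TCP pose, the force, the opening and the grip force at its end, in the units of the state.
- sense(): the state, without advancing time (a new reading comes with each control period).
- capture(name): name is "side" or "top"; returns (picture, depth): 420x560x3 uint8, red, green, blue; 420x560 float32, m along the optical axis (not along the pixel's ray), 0 where there is no reading.
- camera_params(name): a dict with "intrinsics" (3x3 intrinsics, pixels), "R" (3x3) and "t" (3): a world point X has camera coordinates R X + t. Camera axes: x right, y down, z forward; pixel columns grow to the right and rows downward; lengths in m; the calibration is good to about 2 mm. A picture is of the moment at which its call begins. camera_params takes no time and is no camera call.
- finish_job(): hands the job in; it is judged then, once.
The state is a dict: "time_s": time; "joints": joint angles; "joint_velocities": joint speeds; "effort": joint torques, N m; "tcp_pos": TCP position; "ee_rot": TCP orientation; "wrist_force": force on the tool from outside, world axes, zero at the start; "moment": the same for the moment, N m; "gripper_width": opening from 0.0 (shut) to 1.0 (fully open); "gripper_force": force on a finger pad.
Only numpy, scipy, OpenCV 4.12 (cv2) and the standard library are available. Lean on these libraries where they do the work, as an engineer would, in place of code of your own. Each camera call takes 0.05 s, during which the arm holds its last target. There are 200 camera calls.

### The job

Turn the aluminium valve block so that its bored face (under the blue strip on top) faces the gauge's probe, seat it flat in the nest, up against both the end stop and the side fence, and let go of it. Then pinch the black grip of the probe with its green release button squeezed in, slide the probe out into the bore until the yellow pointer lines up with the red mark on the scale, and finish while still holding it there with the button squeezed: the arm is spring-loaded and runs back if let go. Leave the red mark, the steel discs, the sleeve and the pen where they are.

Things in the scene. Friction and masses are not known exactly. Their poses are not given: they have to be found in the camera images.
- gauge: Fixed bench depth gauge. Origin on the table under the probe's line; x: the way the probe slides out; z up. Grey plate 460 x 160 x 12 mm (x -235 to 225, y -100 to 60). Dark tube for the probe at x -225 to -85, 61 high. Nest at +x end: end stop (face at x = 200, y -30 to 40) and side fence (face at y = 30, x 145 to 200), tops at z = 24. White scale along y = -70, ticks every 5 mm, top z = 16.
- nest (a point): Point on the plate's top face (z = 12 mm) at gauge x = 170, y = 0: where the middle of the block's underside is when it is seated against both stops. Axes as the gauge's.
- nest_mouth (a point): Point on the probe's line, 42 mm above the table, at gauge x = 140, y = 0: where the middle of the bore's mouth is when the block is seated the right way round. Axes as the gauge's.
- block: Loose aluminium valve block, 60 mm cube, about 0.45 kg, upright on the plate near the nest. Origin: centre of its underside; z up. Its +x face has the bore (26 mm across, 50 deep, centred; the opposite face is closed); a blue strip 12 mm wide lies along the top edge over it. It starts 57 to 138 degrees off; seated, its +x points along the gauge's -x.
- mouth (a point): Centre of the bore's mouth in the block's +x face, 30 mm above its underside.
- probe (a joint): Extension of the probe, m: 0 locked home, grows as it slides out along the gauge's +x, at most 0.14. A light spring pulls it home (about 2 N at 0, 4 N at full reach).
- grip_mid (a point): Point to pinch: middle of black grip and green button together, 70 mm above the table, 4 mm to -y of the rod. Grip: 28 mm along gauge x, 36 along y, from 34 to 90 mm high, top free; 45 wide with the button out on its -y side, 38 with it in. Moves with the probe, axes as the gauge's. Home at gauge x = -60. The pointer and its bracket reach out to -y, at most 38 mm high.
- release (a joint): Green release button on the -y side of the grip, m: 0 out, 0.007 fully in. It moves along the gauge's +y, so pinching the grip across the gauge's y squeezes it in (about 5 N when fully in; pinch with 15 N or so). The probe is latched at home until the button is more than 0.005 in.
- release_face (a point): Middle of the button's outer face (20 mm along x, 30 mm high), facing the gauge's -y.
- pointer (a point): Point of the yellow pointer that rides over the scale with the probe, 20 mm above the table. Axes as the gauge's.
- mark_line (a point): The red mark: thin red line of the red tab on the scale's outer edge (8 x 12 mm, top 26 mm above the table). When its x along the gauge equals the pointer's, the probe is at the mark.
- mark (a joint): Place of the red mark along the scale, m, as the probe extension that brings the pointer onto it (0.10 to 0.13). The tab is stiff and is not to be moved.
- tip (a point): Flat front end of the probe rod (12 mm thick), 115 mm ahead of the grip's middle, 42 mm above the table.
- disc_a: Loose steel valve disc, 80 mm across, 10 mm thick, bystander. Origin: centre of its underside.
- disc_b: The other such disc, bystander.
- sleeve: Loose steel sleeve, 72 mm across, 50 mm high, bystander. Origin: centre of its underside.
- pen: Loose white and red pen, 130 mm long, 12 mm thick, bystander. Origin: underside, about its middle.

How it is judged (in metres and radians):
On the way, in this order (a step that is already met when the one before it is completed fails the run):
1. the block stands in the nest against both stops, bore towards the probe, let go, with the probe still home (x of mouth in the frame of nest_mouth between -0.004 and 0.004 m and y of mouth in the frame of nest_mouth between -0.004 and 0.004 m and z of mouth in the frame of nest_mouth between -0.004 and 0.004 m and angle between the x axis of block and the x axis of gauge, either way round below 0.07 rad and angle between block's own z axis and vertical below 0.05 rad and linear speed of block below 0.02 m/s and contact force between the fingers and block below 0.2 N and value of joint probe below 0.01 m), for 0.3 s.
2. the release button is squeezed in by the fingers and the probe is drawn off its latch (value of joint release above 0.004 m and contact force between the fingers and release above 1 N and value of joint probe above 0.02 m), for 0.2 s.
At the end, for the whole second after the job is handed in: Fingers still pinch the grip, button at least 4 mm in; probe at rest, pointer within 3 mm of the red mark; block untouched, upright, bore towards the probe, within 4 mm of its seat against both stops and 4 degrees of square (x of mouth in the frame of nest_mouth between -0.004 and 0.004 m and y of mouth in the frame of nest_mouth between -0.004 and 0.004 m and z of mouth in the frame of nest_mouth between -0.004 and 0.004 m and angle between the x axis of block and the x axis of gauge, either way round below 0.07 rad and angle between block's own z axis and vertical below 0.05 rad and linear speed of block below 0.02 m/s and x of pointer in the frame of mark_line between -0.003 and 0.003 m and velocity of joint probe between -0.01 and 0.01 m/s and value of joint release above 0.004 m and contact force between the fingers and release above 1 N and contact force between the fingers and block below 0.2 N); the arm keeps its last pose, push and grip.
It fails at once if a bystander (disc, sleeve, pen) is shifted more than 20 mm (distance of any of disc_a, disc_b, sleeve, pen from where it was at the start of the episode above 0.02 m).
It fails at once if the red mark is shifted along the scale (distance of mark_line from where it was at the start of the episode above 0.004 m).
It also fails if it takes over 58 s, if anything falls off the work surface, if the arm or the gripper's body presses on something with over 40 N, if the wrist force passes 120 N, or if a joint passes its speed limit or range.

## Working session

There is one attempt and no reset: what is moved stays moved. The work goes in short steps, Python scripts to look and compute and a tool call to move; the robot and the scene stay as the last step left them, time stands still between calls to the robot, and variables do not carry over. Pictures are saved under pics/ and viewed, at most 10 in all, crops included, and the job is handed in when it is done.

Besides the shell and the picture viewer there is one more tool, called by a JSON object that holds its "api" and its "payload", one argument or row to a line. drive_tool: Moves the arm, as the interface text tells. Its arguments: {"type":"object","properties":{"rows":{"type":"array"}},"required":["rows"]}

```bash
mkdir -p pics
cat > h.py <<'E'
import numpy as np, cv2
from station import *
np.set_printoptions(precision=4,suppress=True)
def snap(n,f):
    p,d=capture(n); cv2.imwrite(f'pics/{f}.png',p[:,:,::-1]); np.savez(f'pics/{f}.npz',p=p,d=d); return p,d
def ray(n,px,z):
    c=camera_params(n);K=np.array(c['intrinsics']);R=np.array(c['R']);t=np.array(c['t'])
    px=np.atleast_2d(px).astype(float)
    v=(R.T@np.linalg.inv(K)@np.c_[px,np.ones(len(px))].T).T; o=-R.T@t
    return o+v*((z-o[2])/v[:,2])[:,None]
def cloud(n,d):
    c=camera_params(n);K=np.array(c['intrinsics']);R=np.array(c['R']);t=np.array(c['t'])
    v,u=np.mgrid[:d.shape[0],:d.shape[1]]
    q=np.stack([(u-K[0,2])/K[0,0]*d,(v-K[1,2])/K[1,1]*d,d],-1)
    return (q-t)@R
E
python3 - <<'E'
from h import *
for n in('top','side'): snap(n,n+'0')
a=[cv2.imread(f'pics/{n}0.png') for n in('top','side')]
for n in('top','side'):
    c=camera_params(n);print(n,-np.array(c['R']).T@c['t'],np.array(c['R'])[2])
s=sense();print(s['tcp_pos'],s['ee_rot'],s['time_s'])
E
```

```text
top [0.5963 0.0905 0.9536] [ 0.0568 -0.0324 -0.9979]
side [0.4852 0.9399 0.6045] [ 0.1365 -0.8394 -0.5262]
[0.2799 0.5581 0.1844] [[ 0.8938 -0.4484 -0.0008]
 [-0.4484 -0.8938 -0.0018]
 [ 0.0001  0.002  -1.    ]] 0.1
```

View pics/top0.png

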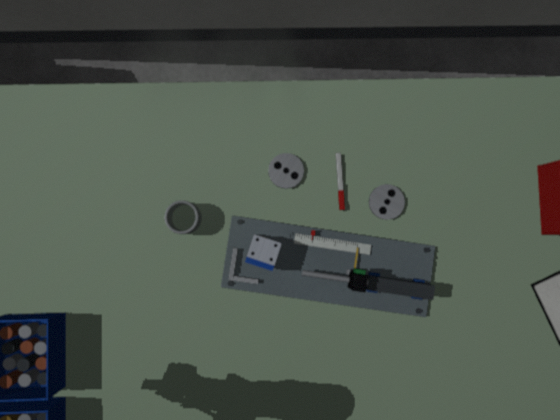

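View pics/side0.png

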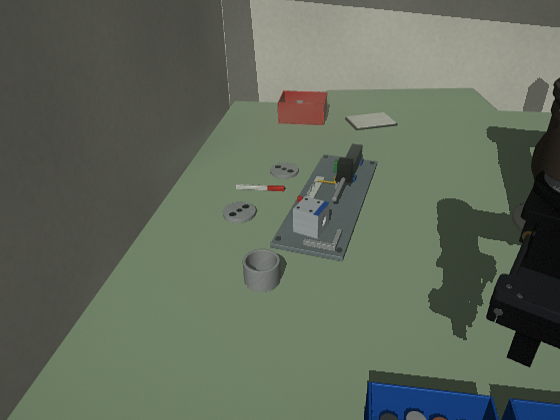

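The top view shows the gauge plate with corners near (232,217), (436,245), (428,315) and (222,288). The nest is at the left. The block is at (264,250) with its blue strip on the lower side, the grip is at (358,280) and the red mark at (314,234). The discs, pen and sleeve are all outside the plate.

```bash
cat > m.py <<'E'
from h import *
def gauge(p):
    hsv=cv2.cvtColor(p,cv2.COLOR_RGB2HSV); lab=cv2.cvtColor(p,cv2.COLOR_RGB2LAB).astype(int)
    g=(lab[...,1]<121)  # green table
    roi=np.zeros(g.shape,bool); roi[205:325,212:445]=1
    m=((~g)&roi).astype(np.uint8)
    m=cv2.morphologyEx(m,cv2.MORPH_OPEN,np.ones((5,5)))
    cs,_=cv2.findContours(m,0,2); c=max(cs,key=cv2.contourArea)
    h=cv2.convexHull(c)[:,0]
    w=ray('top',h,0.012)[:,:2]
    return cv2.minAreaRect((w*1000).astype(np.float32)),m
E
python3 - <<'E'
from m import *
z=np.load('pics/top0.npz');p,d=z['p'],z['d']
lab=cv2.cvtColor(p,cv2.COLOR_RGB2LAB)
for u,v in((300,225),(250,225),(210,300),(420,300),(264,248),(263,265),(360,272),(314,234)):print((u,v),p[v,u],lab[v,u],cloud('top',d)[v,u])
r,m=gauge(p);print(r,cv2.boxPoints(r))
big=cv2.resize(p[200:330,205:445],None,fx=3.3,fy=3.3,interpolation=cv2.INTER_CUBIC)
big=np.clip(big.astype(float)*1.6,0,255).astype(np.uint8)
cv2.imwrite('pics/crop0.png',big[:,:,::-1])
E
```

```text
(300, 225) [73 83 75] [ 87 123 131] [0.6175 0.0148 0.009 ]
(250, 225) [69 77 81] [ 82 126 125] [0.6202 0.1258 0.0119]
(210, 300) [ 95 107  93] [112 120 134] [0.4571 0.2181 0.0002]
(420, 300) [56 64 69] [ 68 126 124] [ 0.4448 -0.2459  0.0137]
(264, 248) [113 117 124] [125 128 124] [0.5704 0.0957 0.0699]
(263, 265) [ 24  51 105] [ 57 139  93] [0.5357 0.0986 0.0739]
(360, 272) [22 72 37] [ 68 102 144] [ 0.5168 -0.0989  0.0862]
(314, 234) [96 28 26] [ 55 158 147] [ 0.5967 -0.014   0.0252]
((522.6083984375, -61.49310302734375), (495.98150634765625, 164.6533203125), 79.98709106445312) [[ 398.4175 -291.3925]
 [ 560.5629 -320.0208]
 [ 646.7993  168.4063]
 [ 484.6539  197.0345]]
```

View pics/crop0.png

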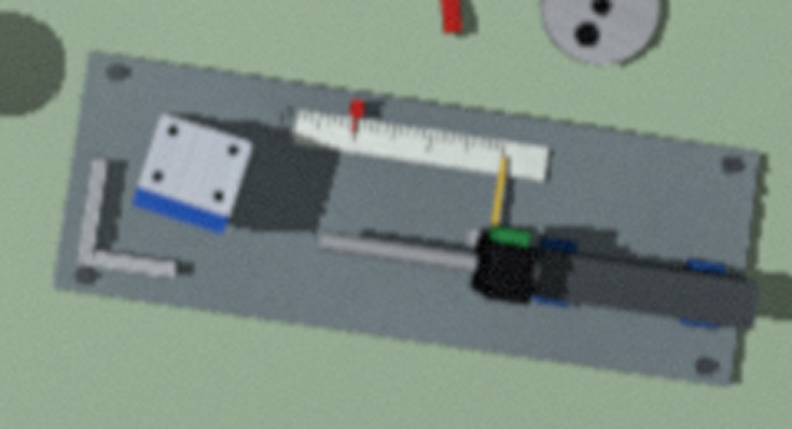

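```bash
cat > m.py <<'E'
from h import *
def lines(p):
    f=cv2.resize(p[200:330,205:445].astype(np.float32),None,fx=4,fy=4,interpolation=cv2.INTER_CUBIC)
    f=cv2.GaussianBlur(f,(0,0),2)
    r=(f[...,1]-(f[...,0]+f[...,2])/2)/f.sum(-1)
    m=(r<0.027)
    rough=np.array([[93,53],[763,152],[738,382],[56,288]])/3.3*4
    L=[]
    for i in range(4):
        a,b=rough[i],rough[(i+1)%4]; t=(b-a)/np.linalg.norm(b-a); n=np.array([-t[1],t[0]]) # inward
        pts=[]
        for s in np.linspace(.08,.92,80):
            q=a+s*(b-a); ks=np.arange(-14,15,.5)
            xy=q+ks[:,None]*n; v=cv2.remap(r.astype(np.float32),xy[:,:1].astype(np.float32),xy[:,1:].astype(np.float32),1)[:,0]
            j=np.where((v[:-1]>=.027)&(v[1:]<.027))[0]
            if len(j)==1: pts.append(q+(ks[j[0]]+.25)*n)
        pts=np.array(pts); px=(pts+.5)/4-.5+[205,200]
        w=ray('top',px,0.012)[:,:2]
        vx,vy,x,y=cv2.fitLine((w*1000).astype(np.float32),cv2.DIST_HUBER,0,.01,.01).ravel()
        res=np.abs((w*1000-[x,y])@[-vy,vx]); L.append((np.array([x,y]),np.array([vx,vy]),len(pts),np.median(res)))
    return L
def inter(A,B):
    s=np.linalg.solve(np.c_[A[1],-B[1]],B[0]-A[0]); return A[0]+s[0]*A[1]
if __name__=='__main__':
    z=np.load('pics/top0.npz');p,d=z['p'],z['d']
    L=lines(p)
    for l in L: print(l[0],np.degrees(np.arctan2(l[1][1],l[1][0])),l[2:])
    C=np.array([inter(L[i-1],L[i]) for i in range(4)]) # (225,-100),( -235,-100),(-235,60),(225,60)
    G=np.array([[225,-100],[-235,-100],[-235,60],[225,60.]])
    print(C,np.linalg.norm(C-np.roll(C,-1,0),axis=1))
    gm,cm=G.mean(0),C.mean(0); H=(G-gm).T@(C-cm); U,S,V=np.linalg.svd(H); R=V.T@U.T
    o=cm-R@gm; th=np.arctan2(R[1,0],R[0,0]); print('gauge o',o,'th',np.degrees(th),(C-o)@R-G)
    np.savez('g.npz',o=o,R=R)
    tog=lambda w:(np.atleast_2d(w)[:,:2]*1000-o)@R
    hsv=cv2.cvtColor(p,cv2.COLOR_RGB2HSV).astype(int); roi=np.zeros(p.shape[:2],bool)
    def cen(m,x0,x1,y0,y1,zz,nm):
        k=np.zeros(m.shape,bool);k[y0:y1,x0:x1]=1;m=(m&k); v,u=np.where(m)
        w=ray('top',np.c_[u,v],zz); g=tog(w); print(nm,len(u),'gauge mean',g.mean(0),'min',g.min(0),'max',g.max(0)); return u,v,w
    P=p.astype(int)
    cen((P[...,0]>P[...,1]*1.6),305,325,225,242,.026,'red')
    cen((P[...,0]>P[...,2]*1.6)&(P[...,1]>P[...,2]*1.3),345,370,240,275,.020,'yellow')
    cen((P[...,1]>P[...,0]*1.6)&(P[...,1]>P[...,2]*1.3),345,375,262,280,.09,'green')
    u,v,w=cen((P[...,2]>P[...,0]*1.7),240,285,250,275,.072,'blue')
    b=cv2.minAreaRect((w[:,:2]*1000).astype(np.float32));print('blue',b,tog(np.array(b[0])/1000))
    # block top by depth
    c=cloud('top',d); k=np.zeros(d.shape,bool);k[225:280,235:295]=1
    k&=(c[...,2]>.06)&(c[...,2]<.085); v,u=np.where(k); w=ray('top',np.c_[u,v],.072)
    b=cv2.minAreaRect((w[:,:2]*1000).astype(np.float32));print('block',b,tog(np.array(b[0])/1000),tog(w).mean(0))
    S=sense()['tcp_pos']
E
python3 m.py
```

```text
[602.7099 -61.297 ] 80.03815 (80, np.float64(0.18757130325921523))
[ 493.6333 -273.7271] -9.644066 (80, np.float64(0.5782808642389048))
[449.3335 -22.6711] 80.023964 (80, np.float64(0.13327637073898746))
[569.2107 178.7693] -10.076619 (80, np.float64(0.22163280759630677))
[[ 642.5851  165.7302]
 [ 563.3187 -285.5686]
 [ 407.7411 -259.1315]
 [ 487.3256  193.3208]] [458.2071 157.8078 459.3983 157.6919]
gauge o [506.4085 -38.0293] th 80.04265785634043 [[-0.7628  1.1078]
 [ 1.0301  1.1438]
 [ 0.1672 -1.0508]
 [-0.4345 -1.2006]]
red 29 gauge mean [ 42.0682 -86.6168] min [ 37.1848 -93.3833] max [ 46.7939 -75.4553]
yellow 37 gauge mean [-60.0198 -44.833 ] min [-62.0671 -68.3672] max [-57.8973 -24.3467]
green 72 gauge mean [-55.4132 -21.3846] min [-67.9107 -27.2684] max [-42.5386 -15.5664]
blue 159 gauge mean [148.2776  -6.6372] min [118.3406 -16.5731] max [177.8359   2.8988]
blue ((538.207275390625, 106.69422149658203), (59.97575378417969, 11.00467586517334), 70.06185150146484) [[148.042   -6.2949]]
block ((562.4764404296875, 98.2735824584961), (59.52275848388672, 59.79713821411133), 70.0977554321289) [[143.9447 -31.6546]] [144.0442 -31.7155]
```

The measurements fit the given sizes: plate 459×158 mm, block 59.6 mm and blue strip 60×11 mm. The block sits at world (562.5, 98.3) mm with its +x at 160.1°, so it needs a turn of +99.9°. I'll move above it now.

{"api": "drive_tool", "payload": {
  "rows": [
    {"tx": 3.27, "ty": 2.03, "claw": 8.7},
    {"tx": 3.27, "ty": 2.03, "claw": 8.7},
    {"tx": 3.27, "ty": 2.03, "claw": 8.7},
    {"tx": 3.27, "ty": 2.03, "claw": 8.7},
    {"tx": 3.27, "ty": 2.03, "claw": 8.7},
    {"tx": 3.27, "ty": 2.03, "claw": 8.7},
    {"tx": 3.27, "ty": 2.03, "claw": 8.7},
    {"tx": 3.27, "ty": 2.03, "claw": 8.7},
    {"tx": 3.27, "ty": 2.03, "claw": 8.7},
    {"tx": 3.27, "ty": 2.03, "claw": 8.7}
  ]
}}

```text
invalid input at $.rows[0]: expected keys tx, ty, tz, ax, ay, az, claw
```

{"api": "drive_tool", "payload": {
  "rows": [
    {"tx": 3.27, "ty": 2.03, "claw": 8.7},
    {"tx": 3.27, "ty": 2.03, "claw": 8.7},
    {"tx": 3.27, "ty": 2.03, "claw": 8.7},
    {"tx": 3.27, "ty": 2.03, "claw": 8.7},
    {"az": 0.12, "claw": 8.7},
    {"az": 0.12, "claw": 8.7},
    {"az": 0.12, "claw": 8.7},
    {"az": 0.12, "claw": 8.7},
    {"az": 0.12, "claw": 8.7},
    {"az": 0.12, "claw": 8.7}
  ]
}}

```text
invalid input at $.rows[0]: expected keys tx, ty, tz, ax, ay, az, claw
```

{"api": "drive_tool", "payload": {
  "rows": [
    {"az": 0.12, "claw": 8.7},
    {"az": 0.12, "claw": 8.7},
    {"az": 0.12, "claw": 8.7},
    {"az": 0.12, "claw": 8.7},
    {"az": 0.12, "claw": 8.7},
    {"az": 0.12, "claw": 8.7},
    {"az": 0.12, "claw": 8.7},
    {"az": 0.12, "claw": 8.7},
    {"az": 0.12, "claw": 8.7},
    {"az": 0.12, "claw": 8.7}
  ]
}}

```text
invalid input at $.rows[0]: expected keys tx, ty, tz, ax, ay, az, claw
```

{"api": "drive_tool", "payload": {
  "rows": [
    {"az": 0.12, "claw": 8.7},
    {"az": 0.12, "claw": 8.7},
    {"az": 0.12, "claw": 8.7},
    {"az": 0.12, "claw": 8.7},
    {"az": 0.12, "claw": 8.7},
    {"az": 0.12, "claw": 8.7},
    {"az": 0.12, "claw": 8.7},
    {"az": 0.12, "claw": 8.7},
    {"az": 0.12, "claw": 8.7},
    {"claw": 8.7}
  ]
}}

```text
invalid input at $.rows[0]: expected keys tx, ty, tz, ax, ay, az, claw
```

```bash
cat > go.py <<'E'
import sys
from h import *
from scipy.spatial.transform import Rotation as Ro
# target: gauge x,y mm, tcp z mm, yaw of tool y (deg, world)
def go(gx,gy,z,yaw):
    G=np.load('g.npz'); w=G['o']+G['R']@np.array([gx,gy])
    s=sense(); p=np.array(s['tcp_pos']); R=np.array(s['ee_rot'])
    y=np.array([np.cos(np.radians(yaw)),np.sin(np.radians(yaw)),0]); zz=np.array([0,0,-1.]); T=np.c_[np.cross(y,zz),y,zz]
    tg=np.r_[w,z]/1000
    print('t',s['time_s'],'tcp g',(p[:2]*1000-G['o'])@G['R'],p[2],'yaw',np.degrees(np.arctan2(R[1,1],R[0,1])),'j',np.round(s['joints'],1))
    print('shift cm',R.T@(tg-p)*100,'rot',Ro.from_matrix(R.T@T).as_rotvec(),'F',np.array(s['wrist_force']),'w',s['gripper_width'],s['gripper_force'])
if __name__=='__main__': go(*map(float,sys.argv[1:]))
E
python3 go.py 144 -31.6 34 70.1
```

```text
t 0.1 tcp g [548.0269 326.2119] 0.18437324726312967 yaw -116.63929156512799 j [ 78.2  22.1   0.4  -0.  -68.4 -14.8]
shift cm [45.8714 28.4011 15.0991] rot [-0.    -0.003  3.024] F [-0.3274 -0.0677 -0.4535] w 0.9988238348592484 0.0
```

{"api": "drive_tool", "payload": {
  "rows": [
    {"tx": 3.27, "ty": 2.03, "tz": 0, "ax": 0, "ay": 0, "az": 0, "claw": 8.7},
    {"tx": 3.27, "ty": 2.03, "tz": 0, "ax": 0, "ay": 0, "az": 0, "claw": 8.7},
    {"tx": 3.27, "ty": 2.03, "tz": 0, "ax": 0, "ay": 0, "az": 0, "claw": 8.7},
    {"tx": 3.27, "ty": 2.03, "tz": 0, "ax": 0, "ay": 0, "az": 0, "claw": 8.7},
    {"tx": 3.27, "ty": 2.03, "tz": 0, "ax": 0, "ay": 0, "az": 0, "claw": 8.7},
    {"tx": 3.27, "ty": 2.03, "tz": 0, "ax": 0, "ay": 0, "az": 0, "claw": 8.7},
    {"tx": 3.27, "ty": 2.03, "tz": 0, "ax": 0, "ay": 0, "az": 0, "claw": 8.7},
    {"tx": 3.27, "ty": 2.03, "tz": 0, "ax": 0, "ay": 0, "az": 0, "claw": 8.7},
    {"tx": 3.27, "ty": 2.03, "tz": 0, "ax": 0, "ay": 0, "az": 0, "claw": 8.7},
    {"tx": 3.27, "ty": 2.03, "tz": 0, "ax": 0, "ay": 0, "az": 0, "claw": 8.7}
  ]
}}

```text
time_s: 0.93
tcp_pos: [0.4818, 0.2288, 0.1851]
ee_rot: [[0.894, -0.448, -0.001], [-0.448, -0.894, -0.0], [-0.0, 0.0, -1.0]]
wrist_force: [0.9, 0.7, 0.8]
gripper_width: 1.001
gripper_force: 0.0
```

{"api": "drive_tool", "payload": {
  "rows": [
    {"tx": 3.27, "ty": 2.03, "tz": 0, "ax": 0, "ay": 0, "az": 0, "claw": 8.7},
    {"tx": 3.27, "ty": 2.03, "tz": 0, "ax": 0, "ay": 0, "az": 0, "claw": 8.7},
    {"tx": 3.27, "ty": 2.03, "tz": 0, "ax": 0, "ay": 0, "az": 0, "claw": 8.7},
    {"tx": 3.27, "ty": 2.03, "tz": 0, "ax": 0, "ay": 0, "az": 0, "claw": 8.7},
    {"tx": 0, "ty": 0, "tz": 0, "ax": 0, "ay": 0, "az": 0.12, "claw": 8.7},
    {"tx": 0, "ty": 0, "tz": 0, "ax": 0, "ay": 0, "az": 0.12, "claw": 8.7},
    {"tx": 0, "ty": 0, "tz": 0, "ax": 0, "ay": 0, "az": 0.12, "claw": 8.7},
    {"tx": 0, "ty": 0, "tz": 0, "ax": 0, "ay": 0, "az": 0.12, "claw": 8.7},
    {"tx": 0, "ty": 0, "tz": 0, "ax": 0, "ay": 0, "az": 0.12, "claw": 8.7},
    {"tx": 0, "ty": 0, "tz": 0, "ax": 0, "ay": 0, "az": 0.12, "claw": 8.7}
  ]
}}

```text
time_s: 1.77
tcp_pos: [0.5616, 0.0992, 0.1848]
ee_rot: [[0.371, -0.929, -0.001], [-0.929, -0.371, -0.0], [-0.0, 0.001, -1.0]]
wrist_force: [0.1, -0.3, 0.5]
gripper_width: 1.001
gripper_force: 0.0
```

{"api": "drive_tool", "payload": {
  "rows": [
    {"tx": 0, "ty": 0, "tz": 0, "ax": 0, "ay": 0, "az": 0.12, "claw": 8.7},
    {"tx": 0, "ty": 0, "tz": 0, "ax": 0, "ay": 0, "az": 0.12, "claw": 8.7},
    {"tx": 0, "ty": 0, "tz": 0, "ax": 0, "ay": 0, "az": 0.12, "claw": 8.7},
    {"tx": 0, "ty": 0, "tz": 0, "ax": 0, "ay": 0, "az": 0.12, "claw": 8.7},
    {"tx": 0, "ty": 0, "tz": 0, "ax": 0, "ay": 0, "az": 0.12, "claw": 8.7},
    {"tx": 0, "ty": 0, "tz": 0, "ax": 0, "ay": 0, "az": 0.12, "claw": 8.7},
    {"tx": 0, "ty": 0, "tz": 0, "ax": 0, "ay": 0, "az": 0.12, "claw": 8.7},
    {"tx": 0, "ty": 0, "tz": 0, "ax": 0, "ay": 0, "az": 0.12, "claw": 8.7},
    {"tx": 0, "ty": 0, "tz": 0, "ax": 0, "ay": 0, "az": 0.12, "claw": 8.7},
    {"tx": 0, "ty": 0, "tz": 0, "ax": 0, "ay": 0, "az": 0.12, "claw": 8.7}
  ]
}}

```text
time_s: 2.6
tcp_pos: [0.5616, 0.0993, 0.1848]
ee_rot: [[-0.731, -0.682, -0.001], [-0.682, 0.731, -0.0], [0.001, 0.001, -1.0]]
wrist_force: [0.2, 0.9, 0.4]
gripper_width: 1.001
gripper_force: 0.0
```

{"api": "drive_tool", "payload": {
  "rows": [
    {"tx": 0, "ty": 0, "tz": 0, "ax": 0, "ay": 0, "az": 0.12, "claw": 8.7},
    {"tx": 0, "ty": 0, "tz": 0, "ax": 0, "ay": 0, "az": 0.12, "claw": 8.7},
    {"tx": 0, "ty": 0, "tz": 0, "ax": 0, "ay": 0, "az": 0.12, "claw": 8.7},
    {"tx": 0, "ty": 0, "tz": 0, "ax": 0, "ay": 0, "az": 0.12, "claw": 8.7},
    {"tx": 0, "ty": 0, "tz": 0, "ax": 0, "ay": 0, "az": 0.12, "claw": 8.7},
    {"tx": 0, "ty": 0, "tz": 0, "ax": 0, "ay": 0, "az": 0.12, "claw": 8.7},
    {"tx": 0, "ty": 0, "tz": 0, "ax": 0, "ay": 0, "az": 0.12, "claw": 8.7},
    {"tx": 0, "ty": 0, "tz": 0, "ax": 0, "ay": 0, "az": 0.12, "claw": 8.7},
    {"tx": 0, "ty": 0, "tz": 0, "ax": 0, "ay": 0, "az": 0.12, "claw": 8.7},
    {"tx": 0, "ty": 0, "tz": 0, "ax": 0, "ay": 0, "az": 0, "claw": 8.7}
  ]
}}

```text
time_s: 3.43
tcp_pos: [0.5616, 0.0994, 0.1848]
ee_rot: [[-0.948, 0.32, -0.001], [0.32, 0.948, -0.0], [0.001, -0.001, -1.0]]
wrist_force: [-0.2, -0.4, -0.8]
gripper_width: 1.0
gripper_force: 0.0
```

```bash
python3 go.py 144 -31.6 34 70.1
```

```text
t 3.4333 tcp g [144.8529 -30.5918] 0.18482644829308845 yaw 71.35998325459101 j [  26.3   16.8   -7.4   -0.   -65.9 -134.9]
shift cm [-0.127  -0.0606 15.0826] rot [-0.0006 -0.001   0.022 ] F [-0.1685 -0.3781 -0.8053] w 0.9996312952981301 0.0
```

{"api": "drive_tool", "payload": {
  "rows": [
    {"tx": -0.13, "ty": -0.06, "tz": 2, "ax": 0, "ay": 0, "az": 0.022, "claw": 8.7},
    {"tx": 0, "ty": 0, "tz": 3, "ax": 0, "ay": 0, "az": 0, "claw": 8.7},
    {"tx": 0, "ty": 0, "tz": 3, "ax": 0, "ay": 0, "az": 0, "claw": 8.7},
    {"tx": 0, "ty": 0, "tz": 3, "ax": 0, "ay": 0, "az": 0, "claw": 8.7},
    {"tx": 0, "ty": 0, "tz": 2, "ax": 0, "ay": 0, "az": 0, "claw": 8.7},
    {"tx": 0, "ty": 0, "tz": 2, "ax": 0, "ay": 0, "az": 0, "claw": 8.7},
    {"tx": 0, "ty": 0, "tz": 0, "ax": 0, "ay": 0, "az": 0, "claw": 8.7}
  ]
}}

```text
time_s: 4.02
tcp_pos: [0.5595, 0.0972, 0.0309]
ee_rot: [[-0.942, 0.337, -0.009], [0.337, 0.942, -0.003], [0.007, -0.006, -1.0]]
wrist_force: [-0.9, 0.0, -0.5]
gripper_width: 1.002
gripper_force: 0.0
```

{"api": "drive_tool", "payload": {
  "rows": [
    {"tx": 0, "ty": 0, "tz": 0, "ax": 0, "ay": 0, "az": 0, "claw": 6.6},
    {"tx": 0, "ty": 0, "tz": 0, "ax": 0, "ay": 0, "az": 0, "claw": 6.0},
    {"tx": 0, "ty": 0, "tz": 0, "ax": 0, "ay": 0, "az": 0, "claw": 5.5},
    {"tx": 0, "ty": 0, "tz": 0, "ax": 0, "ay": 0, "az": 0, "claw": 5},
    {"tx": 0, "ty": 0, "tz": 0, "ax": 0, "ay": 0, "az": 0, "claw": 5},
    {"tx": 0, "ty": 0, "tz": 0, "ax": 0, "ay": 0, "az": 0, "claw": 5},
    {"tx": 0, "ty": 0, "tz": 0, "ax": 0, "ay": 0, "az": 0, "claw": 5},
    {"tx": 0, "ty": 0, "tz": 0, "ax": 0, "ay": 0, "az": 0, "claw": 5}
  ]
}}

```text
time_s: 4.68
tcp_pos: [0.5631, 0.0985, 0.0356]
ee_rot: [[-0.941, 0.338, 0.0], [0.338, 0.941, 0.0], [-0.0, 0.0, -1.0]]
wrist_force: [0.5, -0.1, -0.4]
gripper_width: 0.587
gripper_force: 0.0
```

```bash
python3 go.py 163 -10 54 170
```

```text
t 4.6833 tcp g [144.249  -32.2268] 0.035621896944909005 yaw 70.22846858180482 j [  26.2   25.5  -18.1    0.   -46.3 -135.9]
shift cm [ 2.5091  1.4693 -1.8382] rot [-0.0001  0.0005 -1.7413] F [ 0.533  -0.0956 -0.4448] w 0.5866695349998018 0.0
```

Run:
```python
from h import *
p,_=snap('top','top1');q,_=snap('side','side1')
a=cv2.resize(p[180:330,205:445],(640,400)[:2],interpolation=3)
b=cv2.resize(q[130:300,200:400],(640,544),interpolation=3)[:,:]
im=np.concatenate([cv2.resize(a,(400,250)),cv2.resize(b,(400,340))],0)
cv2.imwrite('pics/c1.png',np.clip(im*1.5,0,255).astype(np.uint8)[:,:,::-1])
print(sense()['gripper_width'])
```

```text
0.5815004457287026
```

View pics/c1.png

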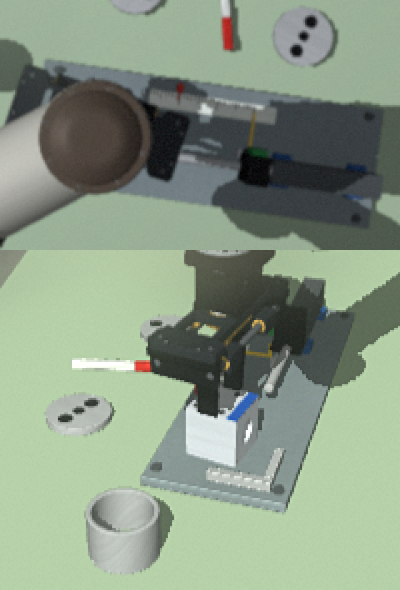

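The picture shows the fingers on either side of the block: near finger at crop (208,400), far finger at (235,370), blue strip at (243,405). There is no grip force yet, so I'll keep closing.

{"api": "drive_tool", "payload": {
  "rows": [
    {"tx": 0, "ty": 0, "tz": 0, "ax": 0, "ay": 0, "az": 0, "claw": 4.6},
    {"tx": 0, "ty": 0, "tz": 0, "ax": 0, "ay": 0, "az": 0, "claw": 4.6},
    {"tx": 0, "ty": 0, "tz": 0, "ax": 0, "ay": 0, "az": 0, "claw": 4.6}
  ]
}}

```text
time_s: 5.03
tcp_pos: [0.563, 0.0985, 0.0353]
ee_rot: [[-0.941, 0.338, -0.0], [0.338, 0.941, -0.0], [0.0, -0.0, -1.0]]
wrist_force: [0.4, 0.3, 0.6]
gripper_width: 0.536
gripper_force: 0.0
```

Run:
```python
from h import *
p,d=snap('side','side2')
z=np.load('pics/side0.npz')
for P,D in((z['p'],z['d']),(p,d)):
    c=cloud('side',D);I=P.astype(int)
    m=(I[...,2]>I[...,0]*1.7)&(c[...,2]>.05); m[:190]=0;m[240:]=0;m[:,:280]=0;m[:,345:]=0
    print(m.sum(),np.median(c[m],0),c[m].min(0),c[m].max(0))
# dark finger points near block
dark=(p.max(-1)<45);dark[:170]=0;dark[245:]=0;dark[:,:270]=0;dark[:,345:]=0
q=c[dark];q=q[(q[:,2]>.0)&(q[:,2]<.11)]
for zl in range(20,110,8):
    k=(q[:,2]*1000>=zl)&(q[:,2]*1000<zl+8); 
    if k.sum(): print(zl,k.sum(),np.percentile(q[k],[5,50,95],axis=0).round(3).tolist())
```

```text
83 [0.5384 0.1099 0.0718] [0.5247 0.0786 0.0694] [0.5515 0.1386 0.074 ]
83 [0.5383 0.1094 0.0717] [0.5247 0.0778 0.0694] [0.5514 0.1392 0.0738]
20 1 [[0.603, -0.011, 0.022], [0.603, -0.011, 0.022], [0.603, -0.011, 0.022]]
28 2 [[0.515, -0.09, 0.035], [0.516, -0.09, 0.035], [0.518, -0.089, 0.036]]
36 17 [[0.507, -0.103, 0.037], [0.512, -0.085, 0.038], [0.516, -0.082, 0.042]]
44 25 [[0.496, -0.088, 0.044], [0.505, -0.084, 0.048], [0.513, -0.075, 0.051]]
52 22 [[0.495, -0.086, 0.053], [0.503, -0.084, 0.057], [0.513, -0.081, 0.06]]
60 17 [[0.496, -0.086, 0.06], [0.503, -0.083, 0.064], [0.513, -0.081, 0.067]]
68 38 [[0.545, 0.072, 0.071], [0.559, 0.079, 0.074], [0.578, 0.131, 0.076]]
76 60 [[0.546, 0.072, 0.077], [0.564, 0.124, 0.08], [0.582, 0.132, 0.083]]
84 66 [[0.546, 0.072, 0.084], [0.564, 0.122, 0.088], [0.582, 0.131, 0.091]]
92 55 [[0.544, 0.074, 0.092], [0.567, 0.126, 0.096], [0.583, 0.132, 0.1]]
100 35 [[0.542, 0.071, 0.101], [0.569, 0.129, 0.103], [0.583, 0.132, 0.107]]
```

Run:
```python
from h import *
z=np.load('pics/side0.npz');P,D=z['p'],z['d'];c=cloud('side',D)
m=np.zeros(D.shape,bool);m[240:368,480:560]=1;m&=(c[...,2]>.05)
q=c[m]
for zl in range(100,300,15):
    k=(q[:,2]*1000>=zl)&(q[:,2]*1000<zl+15)
    if k.sum(): print(zl,k.sum(),np.percentile(q[k],[5,50,95],axis=0).round(3).tolist())
z=np.load('pics/side2.npz');P,D=z['p'],z['d'];c=cloud('side',D)
# all points in the vicinity of near finger: print z, by row at column of finger
m=(np.abs(c[...,0]-.565)<.03)&(np.abs(c[...,1]-.11)<.06)&(c[...,2]>.014)
v,u=np.where(m);print(u.min(),u.max(),v.min(),v.max())
for vv in range(188,240,2):
    print(vv,[(u,*(c[vv,u]*1000).round().astype(int),int(P[vv,u].max())) for u in range(296,330,6)])
print(sense()['effort'],sense()['moment'])
```

```text
205 1 [[0.297, 0.606, 0.22], [0.297, 0.606, 0.22], [0.297, 0.606, 0.22]]
220 252 [[0.295, 0.599, 0.222], [0.304, 0.604, 0.228], [0.313, 0.608, 0.234]]
235 252 [[0.296, 0.6, 0.236], [0.304, 0.605, 0.242], [0.313, 0.609, 0.249]]
250 239 [[0.297, 0.602, 0.251], [0.306, 0.607, 0.257], [0.315, 0.612, 0.263]]
280 276 [[0.301, 0.62, 0.291], [0.323, 0.633, 0.293], [0.349, 0.644, 0.295]]
295 1178 [[0.299, 0.527, 0.296], [0.32, 0.629, 0.304], [0.349, 0.643, 0.309]]
291 329 26 246
188 [(296, np.int64(583), np.int64(182), np.int64(161), 32), (302, np.int64(570), np.int64(193), np.int64(168), 33), (308, np.int64(559), np.int64(194), np.int64(169), 28), (314, np.int64(550), np.int64(165), np.int64(153), 124), (320, np.int64(544), np.int64(75), np.int64(101), 26), (326, np.int64(539), np.int64(-83), np.int64(11), 52)]
190 [(296, np.int64(583), np.int64(184), np.int64(157), 34), (302, np.int64(571), np.int64(186), np.int64(160), 30), (308, np.int64(559), np.int64(189), np.int64(162), 29), (314, np.int64(550), np.int64(164), np.int64(148), 41), (320, np.int64(544), np.int64(74), np.int64(96), 28), (3
[... 7524 characters left out ...]
), (302, np.int64(577), np.int64(133), np.int64(10), 100), (308, np.int64(564), np.int64(129), np.int64(9), 120), (314, np.int64(550), np.int64(136), np.int64(15), 156), (320, np.int64(537), np.int64(126), np.int64(9), 101), (326, np.int64(524), np.int64(128), np.int64(12), 100)]
238 [(296, np.int64(588), np.int64(144), np.int64(12), 101), (302, np.int64(576), np.int64(140), np.int64(10), 98), (308, np.int64(563), np.int64(139), np.int64(11), 81), (314, np.int64(550), np.int64(136), np.int64(10), 114), (320, np.int64(537), np.int64(134), np.int64(10), 99), (326, np.int64(524), np.int64(134), np.int64(11), 100)]
[ -0.0054 -37.8127  14.4888   3.2027  -0.0832   0.    ] [-0.004  -0.1319 -0.018 ]
```

The depth images, both at the start and now, show the real fingertips about 36.5 mm behind the reported TCP along the tool's z. The tips have only been hovering at the block's top, around z = 72 mm. The block hasn't moved. I'll add that offset, reopen and go down again.

{"api": "drive_tool", "payload": {
  "rows": [
    {"tx": 0, "ty": 0, "tz": -1.5, "ax": 0, "ay": 0, "az": 0, "claw": 8.7},
    {"tx": 0, "ty": 0, "tz": 0, "ax": 0, "ay": 0, "az": 0, "claw": 8.7},
    {"tx": 0, "ty": 0, "tz": 0, "ax": 0, "ay": 0, "az": 0, "claw": 8.7},
    {"tx": 0, "ty": 0, "tz": 0, "ax": 0, "ay": 0, "az": 0, "claw": 8.7},
    {"tx": 0, "ty": 0, "tz": 0, "ax": 0, "ay": 0, "az": 0, "claw": 8.7},
    {"tx": 0, "ty": 0, "tz": 0, "ax": 0, "ay": 0, "az": 0, "claw": 8.7}
  ]
}}

```text
time_s: 5.58
tcp_pos: [0.5626, 0.0983, 0.0497]
ee_rot: [[-0.941, 0.338, -0.001], [0.338, 0.941, -0.0], [0.001, -0.001, -1.0]]
wrist_force: [-0.6, -0.5, 0.1]
gripper_width: 0.903
gripper_force: 0.0
```

```bash
sed -i 's|tg=np.r_\[w,z\]/1000|tg=np.r_[w,z-36.5]/1000|; s|p\[2\],.yaw|p[2]+.0365,"yaw|; s|"yaw.,|"yaw",|' go.py; grep yaw go.py; python3 go.py 144 -31.6 35 70.1
python3 - <<'E'
from h import *
p,d=snap('side','side3');c=cloud('side',d)
m=(p.max(-1)<48)&(c[...,2]>.06)&(c[...,2]<.13)&(c[...,1]>.05);v,u=np.where(m);q=c[m]
k=q[:,1]>.12;print('near',np.percentile(q[k],[1,50,99],axis=0)); k=~k;print('far',np.percentile(q[k],[1,50,99],axis=0))
E
```

```text
# target: gauge x,y mm, tcp z mm, yaw of tool y (deg, world)
def go(gx,gy,z,yaw):
    y=np.array([np.cos(np.radians(yaw)),np.sin(np.radians(yaw)),0]); zz=np.array([0,0,-1.]); T=np.c_[np.cross(y,zz),y,zz]
    print('t',s['time_s'],'tcp g',(p[:2]*1000-G['o'])@G['R'],p[2]+.0365,"yaw",np.degrees(np.arctan2(R[1,1],R[0,1])),'j',np.round(s['joints'],1))
t 5.5833 tcp g [144.0115 -31.7793] 0.08624492616038446 yaw 70.21996472293382 j [  26.2   24.5  -17.3   -0.   -48.3 -135.9]
shift cm [ 0.0133 -0.0005  5.1245] rot [-0.0007 -0.0008  0.0021] F [-0.5914 -0.4986  0.0975] w 0.9026009971169885 0.0
near [[0.2601 0.137  0.0608]
 [0.5755 0.1445 0.1025]
 [0.5901 0.5625 0.129 ]]
far [[0.5361 0.0532 0.0717]
 [0.5449 0.0611 0.1029]
 [0.5589 0.0836 0.1297]]
```

{"api": "drive_tool", "payload": {
  "rows": [
    {"tx": 0, "ty": 0, "tz": 0, "ax": 0, "ay": 0, "az": 0, "claw": 8.7},
    {"tx": 0, "ty": 0, "tz": 0, "ax": 0, "ay": 0, "az": 0, "claw": 8.7},
    {"tx": 0, "ty": 0, "tz": 1.5, "ax": 0, "ay": 0, "az": 0, "claw": 8.7},
    {"tx": 0, "ty": 0, "tz": 1.5, "ax": 0, "ay": 0, "az": 0, "claw": 8.7},
    {"tx": 0, "ty": 0, "tz": 1.2, "ax": 0, "ay": 0, "az": 0, "claw": 8.7},
    {"tx": 0, "ty": 0, "tz": 0.9, "ax": 0, "ay": 0, "az": 0, "claw": 8.7},
    {"tx": 0, "ty": 0, "tz": 0, "ax": 0, "ay": 0, "az": 0, "claw": 8.7},
    {"tx": 0, "ty": 0, "tz": 0, "ax": 0, "ay": 0, "az": 0, "claw": 8.7}
  ]
}}

```text
time_s: 6.3
tcp_pos: [0.5629, 0.0983, -0.0009]
ee_rot: [[-0.941, 0.338, -0.001], [0.338, 0.941, -0.001], [0.0, -0.001, -1.0]]
wrist_force: [0.4, -0.2, 0.6]
gripper_width: 1.0
gripper_force: 0.0
```

{"api": "drive_tool", "payload": {
  "rows": [
    {"tx": 0, "ty": 0, "tz": 0, "ax": 0, "ay": 0, "az": 0, "claw": 6.6},
    {"tx": 0, "ty": 0, "tz": 0, "ax": 0, "ay": 0, "az": 0, "claw": 6.0},
    {"tx": 0, "ty": 0, "tz": 0, "ax": 0, "ay": 0, "az": 0, "claw": 5.5},
    {"tx": 0, "ty": 0, "tz": 0, "ax": 0, "ay": 0, "az": 0, "claw": 5},
    {"tx": 0, "ty": 0, "tz": 0, "ax": 0, "ay": 0, "az": 0, "claw": 5},
    {"tx": 0, "ty": 0, "tz": 0, "ax": 0, "ay": 0, "az": 0, "claw": 5},
    {"tx": 0, "ty": 0, "tz": 0, "ax": 0, "ay": 0, "az": 0, "claw": 5},
    {"tx": 0, "ty": 0, "tz": 0, "ax": 0, "ay": 0, "az": 0, "claw": 5}
  ]
}}

```text
time_s: 6.97
tcp_pos: [0.5634, 0.0988, -0.0002]
ee_rot: [[-0.941, 0.338, 0.001], [0.338, 0.941, 0.0], [-0.001, 0.001, -1.0]]
wrist_force: [-0.9, 0.7, 2.6]
gripper_width: 0.686
gripper_force: 30.0
```

```bash
python3 go.py 163 -10 55 170
```

```text
t 6.9667 tcp g [144.5848 -32.5176] 0.03627680822316418 yaw 70.22567410043874 j [  26.2   28.3  -19.9    0.   -41.7 -135.9]
shift cm [ 2.5313  1.432  -1.8733] rot [-0.0002  0.0012 -1.7414] F [-0.8833  0.655   2.5507] w 0.6856768569324188 30.00112760346383
```

{"api": "drive_tool", "payload": {
  "rows": [
    {"tx": 0, "ty": 0, "tz": -1, "ax": 0, "ay": 0, "az": 0, "claw": 5},
    {"tx": 0, "ty": 0, "tz": -1, "ax": 0, "ay": 0, "az": 0, "claw": 5},
    {"tx": 0, "ty": 0, "tz": -1, "ax": 0, "ay": 0, "az": 0, "claw": 5},
    {"tx": 0, "ty": 0, "tz": 0, "ax": 0, "ay": 0, "az": -0.1161, "claw": 5},
    {"tx": 0, "ty": 0, "tz": 0, "ax": 0, "ay": 0, "az": -0.1161, "claw": 5},
    {"tx": 0, "ty": 0, "tz": 0, "ax": 0, "ay": 0, "az": -0.1161, "claw": 5},
    {"tx": 0, "ty": 0, "tz": 0, "ax": 0, "ay": 0, "az": -0.1161, "claw": 5},
    {"tx": 0, "ty": 0, "tz": 0, "ax": 0, "ay": 0, "az": -0.1161, "claw": 5},
    {"tx": 0, "ty": 0, "tz": 0, "ax": 0, "ay": 0, "az": -0.1161, "claw": 5},
    {"tx": 0, "ty": 0, "tz": 0, "ax": 0, "ay": 0, "az": -0.1161, "claw": 5}
  ]
}}

```text
time_s: 7.8
tcp_pos: [0.5626, 0.0983, 0.0298]
ee_rot: [[-0.89, -0.455, -0.0], [-0.455, 0.89, 0.0], [0.0, 0.0, -1.0]]
wrist_force: [0.3, -0.7, -4.8]
gripper_width: 0.686
gripper_force: 30.0
```

{"api": "drive_tool", "payload": {
  "rows": [
    {"tx": 0, "ty": 0, "tz": 0, "ax": 0, "ay": 0, "az": -0.1161, "claw": 5},
    {"tx": 0, "ty": 0, "tz": 0, "ax": 0, "ay": 0, "az": -0.1161, "claw": 5},
    {"tx": 0, "ty": 0, "tz": 0, "ax": 0, "ay": 0, "az": -0.1161, "claw": 5},
    {"tx": 0, "ty": 0, "tz": 0, "ax": 0, "ay": 0, "az": -0.1161, "claw": 5},
    {"tx": 0, "ty": 0, "tz": 0, "ax": 0, "ay": 0, "az": -0.1161, "claw": 5},
    {"tx": 0, "ty": 0, "tz": 0, "ax": 0, "ay": 0, "az": -0.1161, "claw": 5},
    {"tx": 0, "ty": 0, "tz": 0, "ax": 0, "ay": 0, "az": -0.1161, "claw": 5},
    {"tx": 0, "ty": 0, "tz": 0, "ax": 0, "ay": 0, "az": -0.1161, "claw": 5},
    {"tx": 0, "ty": 0, "tz": 0, "ax": 0, "ay": 0, "az": 0, "claw": 5},
    {"tx": 0, "ty": 0, "tz": 0, "ax": 0, "ay": 0, "az": 0, "claw": 5}
  ]
}}

```text
time_s: 8.63
tcp_pos: [0.5628, 0.0983, 0.0297]
ee_rot: [[-0.177, -0.984, -0.0], [-0.984, 0.177, 0.0], [-0.0, 0.0, -1.0]]
wrist_force: [0.2, -0.6, -4.1]
gripper_width: 0.686
gripper_force: 30.0
```

```bash
python3 go.py 165 -5 37 170
```

```text
t 8.6333 tcp g [144.0672 -31.9316] 0.06617325279370946 yaw 169.81776277823957 j [ 26.1  26.  -18.4  -0.  -45.6 -36.3]
shift cm [-2.0825  2.7008  2.918 ] rot [ 0.0002  0.0001 -0.0032] F [ 0.1779 -0.5681 -4.0662] w 0.6860125226193332 29.999488620087504
```

{"api": "drive_tool", "payload": {
  "rows": [
    {"tx": -1.04, "ty": 1.35, "tz": 0, "ax": 0, "ay": 0, "az": -0.003, "claw": 5},
    {"tx": -1.04, "ty": 1.35, "tz": 0, "ax": 0, "ay": 0, "az": 0, "claw": 5},
    {"tx": 0, "ty": 0, "tz": 1.2, "ax": 0, "ay": 0, "az": 0, "claw": 5},
    {"tx": 0, "ty": 0, "tz": 1.0, "ax": 0, "ay": 0, "az": 0, "claw": 5},
    {"tx": 0, "ty": 0, "tz": 0.5, "ax": 0, "ay": 0, "az": 0, "claw": 5},
    {"tx": 0, "ty": 0, "tz": 0.2, "ax": 0, "ay": 0, "az": 0, "claw": 5},
    {"tx": 0, "ty": 0, "tz": 0, "ax": 0, "ay": 0, "az": 0, "claw": 5},
    {"tx": 0, "ty": 0, "tz": 0, "ax": 0, "ay": 0, "az": 0, "claw": 5}
  ]
}}

```text
time_s: 9.3
tcp_pos: [0.5406, 0.1235, 0.0004]
ee_rot: [[-0.172, -0.985, 0.001], [-0.985, 0.172, 0.0], [-0.0, -0.001, -1.0]]
wrist_force: [0.7, 0.7, -4.0]
gripper_width: 0.687
gripper_force: 30.0
```

```bash
python3 go.py 170 0 36.3 170
```

```text
t 9.3 tcp g [164.9876  -5.7333] 0.03688814543739779 yaw 170.12104729196076 j [ 29.6  27.  -22.4   0.  -40.6 -39.5]
shift cm [-0.502   0.5727  0.0586] rot [-0.0007  0.0003  0.0021] F [ 0.7271  0.6566 -4.0488] w 0.6873889105065569 29.99997389037162
```

{"api": "drive_tool", "payload": {
  "rows": [
    {"tx": -0.15, "ty": 0, "tz": 0, "ax": 0, "ay": 0, "az": 0, "claw": 5},
    {"tx": -0.15, "ty": 0, "tz": 0, "ax": 0, "ay": 0, "az": 0, "claw": 5},
    {"tx": -0.1, "ty": 0, "tz": 0, "ax": 0, "ay": 0, "az": 0, "claw": 5},
    {"tx": 0, "ty": 0, "tz": 0, "ax": 0, "ay": 0, "az": 0, "claw": 5}
  ]
}}

```text
time_s: 9.63
tcp_pos: [0.541, 0.1278, 0.0005]
ee_rot: [[-0.171, -0.985, 0.001], [-0.985, 0.171, 0.0], [-0.0, -0.001, -1.0]]
wrist_force: [0.7, 1.2, -4.5]
gripper_width: 0.686
gripper_force: 30.0
```

{"api": "drive_tool", "payload": {
  "rows": [
    {"tx": -0.1, "ty": 0, "tz": 0, "ax": 0, "ay": 0, "az": 0, "claw": 5},
    {"tx": 0, "ty": 0, "tz": 0, "ax": 0, "ay": 0, "az": 0, "claw": 5},
    {"tx": 0, "ty": 0, "tz": 0, "ax": 0, "ay": 0, "az": 0, "claw": 5}
  ]
}}

```text
time_s: 9.88
tcp_pos: [0.5409, 0.1286, 0.0004]
ee_rot: [[-0.171, -0.985, 0.0], [-0.985, 0.171, 0.0], [-0.0, -0.0, -1.0]]
wrist_force: [-0.5, 0.6, -5.8]
gripper_width: 0.687
gripper_force: 30.0
```

{"api": "drive_tool", "payload": {
  "rows": [
    {"tx": 0, "ty": 0.15, "tz": 0, "ax": 0, "ay": 0, "az": 0, "claw": 5},
    {"tx": 0, "ty": 0.15, "tz": 0, "ax": 0, "ay": 0, "az": 0, "claw": 5},
    {"tx": 0, "ty": 0.1, "tz": 0, "ax": 0, "ay": 0, "az": 0, "claw": 5},
    {"tx": 0, "ty": 0, "tz": 0, "ax": 0, "ay": 0, "az": 0, "claw": 5}
  ]
}}

```text
time_s: 10.22
tcp_pos: [0.5365, 0.1291, 0.0003]
ee_rot: [[-0.171, -0.985, -0.0], [-0.985, 0.171, -0.0], [0.0, 0.0, -1.0]]
wrist_force: [-0.6, 0.3, -5.5]
gripper_width: 0.686
gripper_force: 30.0
```

{"api": "drive_tool", "payload": {
  "rows": [
    {"tx": 0, "ty": 0.1, "tz": 0, "ax": 0, "ay": 0, "az": 0, "claw": 5},
    {"tx": 0, "ty": 0, "tz": 0, "ax": 0, "ay": 0, "az": 0, "claw": 5},
    {"tx": 0, "ty": 0, "tz": 0, "ax": 0, "ay": 0, "az": 0, "claw": 5}
  ]
}}

```text
time_s: 10.47
tcp_pos: [0.5359, 0.1294, 0.0004]
ee_rot: [[-0.171, -0.985, 0.0], [-0.985, 0.171, 0.0], [-0.0, -0.0, -1.0]]
wrist_force: [0.0, -0.5, -5.2]
gripper_width: 0.685
gripper_force: 30.0
```

```bash
python3 go.py 170 0 36.3 170
```

```text
t 10.4667 tcp g [169.9918  -0.0869] 0.03688952022528135 yaw 170.17731092655472 j [ 30.4  26.7 -22.8   0.  -40.4 -40.2]
shift cm [-0.0008  0.0087  0.059 ] rot [-0.      0.      0.0031] F [ 0.0427 -0.5    -5.2325] w 0.6850370462913921 29.999916488304734
```

{"api": "drive_tool", "payload": {
  "rows": [
    {"tx": -0.1, "ty": 0, "tz": 0, "ax": 0, "ay": 0, "az": 0, "claw": 5},
    {"tx": 0, "ty": 0, "tz": 0, "ax": 0, "ay": 0, "az": 0, "claw": 5},
    {"tx": 0, "ty": 0, "tz": 0, "ax": 0, "ay": 0, "az": 0, "claw": 5}
  ]
}}

```text
time_s: 10.72
tcp_pos: [0.5362, 0.1305, 0.0003]
ee_rot: [[-0.171, -0.985, 0.0], [-0.985, 0.171, 0.0], [-0.0, -0.0, -1.0]]
wrist_force: [-0.1, -0.1, -5.7]
gripper_width: 0.687
gripper_force: 30.0
```

{"api": "drive_tool", "payload": {
  "rows": [
    {"tx": 0, "ty": 0.1, "tz": 0, "ax": 0, "ay": 0, "az": 0, "claw": 5},
    {"tx": 0, "ty": 0, "tz": 0, "ax": 0, "ay": 0, "az": 0, "claw": 5},
    {"tx": 0, "ty": 0, "tz": 0, "ax": 0, "ay": 0, "az": 0, "claw": 5}
  ]
}}

```text
time_s: 10.97
tcp_pos: [0.535, 0.1305, 0.0003]
ee_rot: [[-0.171, -0.985, -0.0], [-0.985, 0.171, -0.0], [0.0, 0.0, -1.0]]
wrist_force: [-0.6, -0.7, -6.0]
gripper_width: 0.692
gripper_force: 30.0
```

{"api": "drive_tool", "payload": {
  "rows": [
    {"tx": -0.07, "ty": 0.07, "tz": 0, "ax": 0, "ay": 0, "az": 0, "claw": 5},
    {"tx": 0, "ty": 0, "tz": 0, "ax": 0, "ay": 0, "az": 0, "claw": 5},
    {"tx": 0, "ty": 0, "tz": 0, "ax": 0, "ay": 0, "az": 0, "claw": 5}
  ]
}}

```text
time_s: 11.22
tcp_pos: [0.5345, 0.1314, 0.0004]
ee_rot: [[-0.171, -0.985, 0.0], [-0.985, 0.171, -0.0], [-0.0, -0.0, -1.0]]
wrist_force: [-0.3, -0.6, -5.4]
gripper_width: 0.688
gripper_force: 30.0
```

```bash
python3 go.py 170 0 36.3 170
```

```text
t 11.2167 tcp g [171.7359   1.6024] 0.03688900050636821 yaw 170.18135121535033 j [ 30.7  26.7 -23.    0.  -40.4 -40.5]
shift cm [ 0.174  -0.1598  0.0589] rot [-0.0001  0.      0.0032] F [-0.299  -0.564  -5.3784] w 0.6884925985698802 29.999869228340685
```

{"api": "drive_tool", "payload": {
  "rows": [
    {"tx": -0.1, "ty": 0, "tz": 0, "ax": 0, "ay": 0, "az": 0, "claw": 5},
    {"tx": 0, "ty": 0, "tz": 0, "ax": 0, "ay": 0, "az": 0, "claw": 5},
    {"tx": 0, "ty": 0, "tz": 0, "ax": 0, "ay": 0, "az": 0, "claw": 5}
  ]
}}

```text
time_s: 11.47
tcp_pos: [0.5348, 0.1324, 0.0004]
ee_rot: [[-0.171, -0.985, 0.0], [-0.985, 0.171, 0.0], [-0.0, -0.0, -1.0]]
wrist_force: [0.4, -0.0, -4.9]
gripper_width: 0.685
gripper_force: 30.0
```

{"api": "drive_tool", "payload": {
  "rows": [
    {"tx": 0, "ty": 0.1, "tz": 0, "ax": 0, "ay": 0, "az": 0, "claw": 5},
    {"tx": 0, "ty": 0, "tz": 0, "ax": 0, "ay": 0, "az": 0, "claw": 5},
    {"tx": 0, "ty": 0, "tz": 0, "ax": 0, "ay": 0, "az": 0, "claw": 5}
  ]
}}

```text
time_s: 11.72
tcp_pos: [0.5347, 0.1326, 0.0006]
ee_rot: [[-0.171, -0.985, 0.002], [-0.985, 0.171, 0.0], [-0.001, -0.002, -1.0]]
wrist_force: [3.4, -1.7, -7.7]
gripper_width: 0.691
gripper_force: 30.0
```

```bash
cat > blk.py <<'E'
from h import *
p,d=snap('side','s_%d'%(sense()['time_s']*100));c=cloud('side',d);G=np.load('g.npz');P=p.astype(int)
m=(P[...,2]>P[...,0]*1.7)&(np.abs(c[...,2]-.072)<.006)&(c[...,1]>.03)&(c[...,1]<.2);v,u=np.where(m)
w=ray('side',np.c_[u,v],.072);g=(w[:,:2]*1000-G['o'])@G['R'];print('blue',len(u),g.mean(0),g.min(0),g.max(0))
k=np.zeros(d.shape,bool)
q=c.reshape(-1,3);gg=(q[:,:2]*1000-G['o'])@G['R']; z=q[:,2]
# stops: points on their tops ; block side faces
s=(abs(z-.024)<.003)&(gg[:,0]>140)&(gg[:,0]<225)&(gg[:,1]>-40)&(gg[:,1]<50)
print('stops',s.sum(), gg[s].min(0) if s.any() else '',gg[s].max(0) if s.any() else '')
f=(z>.03)&(z<.066)&(p.reshape(-1,3).max(1)>110)&(gg[:,0]>120)&(gg[:,0]<230)&(abs(gg[:,1])<60)
a=gg[f]; print('faces',f.sum(),np.percentile(a,[2,25,50,75,98],axis=0).T)
E
python3 blk.py; python3 go.py 170 0 36.3 170
```

```text
blue 74 [143.9694  -3.1821] [137.7231 -28.8356] [150.3033  21.7597]
stops 244 [147.2196 -28.5214] [213.6578  41.2468]
faces 393 [[196.0719 197.8092 198.6267 199.506  201.7172]
 [-27.9494 -13.911    1.1807  16.3998  30.344 ]]
t 11.7667 tcp g [172.9418   1.7027] 0.03705510389724734 yaw 170.17907414998766 j [ 30.8  26.6 -23.    0.  -40.3 -40.7]
shift cm [ 0.2946 -0.1694  0.0756] rot [-0.0016  0.0007  0.0031] F [ 4.1587 -1.1384 -7.0049] w 0.687948006488036 30.0015809526667
```

{"api": "drive_tool", "payload": {
  "rows": [
    {"tx": -0.1, "ty": 0, "tz": 0, "ax": 0, "ay": 0, "az": 0, "claw": 5},
    {"tx": 0, "ty": 0, "tz": 0, "ax": 0, "ay": 0, "az": 0, "claw": 5},
    {"tx": 0, "ty": 0, "tz": 0, "ax": 0, "ay": 0, "az": 0, "claw": 5}
  ]
}}

```text
time_s: 12.02
tcp_pos: [0.5347, 0.1333, 0.0007]
ee_rot: [[-0.17, -0.985, 0.001], [-0.985, 0.17, 0.0], [-0.0, -0.001, -1.0]]
wrist_force: [4.1, -3.0, -6.1]
gripper_width: 0.689
gripper_force: 30.0
```

{"api": "drive_tool", "payload": {
  "rows": [
    {"tx": -0.07, "ty": 0, "tz": 0, "ax": 0, "ay": 0, "az": 0, "claw": 5},
    {"tx": 0, "ty": 0, "tz": 0, "ax": 0, "ay": 0, "az": 0, "claw": 5},
    {"tx": 0, "ty": 0, "tz": 0, "ax": 0, "ay": 0, "az": 0, "claw": 5}
  ]
}}

```text
time_s: 12.27
tcp_pos: [0.5349, 0.134, 0.0008]
ee_rot: [[-0.17, -0.985, 0.001], [-0.985, 0.17, -0.0], [-0.0, -0.001, -1.0]]
wrist_force: [4.1, -3.3, -5.5]
gripper_width: 0.689
gripper_force: 30.0
```

{"api": "drive_tool", "payload": {
  "rows": [
    {"tx": -0.1, "ty": 0, "tz": 0, "ax": 0, "ay": 0, "az": 0, "claw": 5},
    {"tx": 0, "ty": 0, "tz": 0, "ax": 0, "ay": 0, "az": 0, "claw": 5},
    {"tx": 0, "ty": 0, "tz": 0, "ax": 0, "ay": 0, "az": 0, "claw": 5}
  ]
}}

```text
time_s: 12.52
tcp_pos: [0.535, 0.1347, 0.0007]
ee_rot: [[-0.171, -0.985, 0.001], [-0.985, 0.171, -0.0], [0.0, -0.001, -1.0]]
wrist_force: [4.2, -4.5, -5.5]
gripper_width: 0.686
gripper_force: 30.0
```

```bash
python3 blk.py; python3 go.py 170 0 36.3 170
```

```text
blue 76 [145.9174  -2.8697] [139.6549 -28.8356] [152.2607  22.6673]
stops 229 [147.2619 -28.9564] [213.2241  41.0814]
faces 383 [[198.2858 199.9714 200.8207 201.5838 203.6603]
 [-26.9466 -13.7193   1.3628  16.2827  29.5128]]
t 12.5667 tcp g [175.0749   1.7282] 0.037246983061186345 yaw 170.17970102931233 j [ 31.   26.7 -22.9   0.1 -40.4 -40.9]
shift cm [ 0.5079 -0.1715  0.095 ] rot [-0.0013 -0.0001  0.0031] F [ 3.4149 -4.3567 -4.8979] w 0.6866099281869141 30.00196327921003
```

{"api": "drive_tool", "payload": {
  "rows": [
    {"tx": -0.1, "ty": 0, "tz": 0, "ax": 0, "ay": 0, "az": 0, "claw": 5},
    {"tx": 0, "ty": 0, "tz": 0, "ax": 0, "ay": 0, "az": 0, "claw": 5},
    {"tx": 0, "ty": 0, "tz": 0, "ax": 0, "ay": 0, "az": 0, "claw": 5}
  ]
}}

```text
time_s: 12.82
tcp_pos: [0.5349, 0.1348, 0.0008]
ee_rot: [[-0.171, -0.985, 0.001], [-0.985, 0.171, -0.002], [0.001, -0.001, -1.0]]
wrist_force: [5.1, -7.1, -5.0]
gripper_width: 0.688
gripper_force: 30.0
```

{"api": "drive_tool", "payload": {
  "rows": [
    {"tx": -0.07, "ty": 0, "tz": 0, "ax": 0, "ay": 0, "az": 0, "claw": 5},
    {"tx": 0, "ty": 0, "tz": 0, "ax": 0, "ay": 0, "az": 0, "claw": 5},
    {"tx": 0, "ty": 0, "tz": 0, "ax": 0, "ay": 0, "az": 0, "claw": 5}
  ]
}}

```text
time_s: 13.07
tcp_pos: [0.5349, 0.1348, 0.0008]
ee_rot: [[-0.171, -0.985, -0.0], [-0.985, 0.171, -0.002], [0.002, -0.0, -1.0]]
wrist_force: [5.4, -8.9, -4.4]
gripper_width: 0.689
gripper_force: 30.0
```

```bash
python3 blk.py; python3 go.py 170 0 36.3 170
```

```text
blue 75 [145.8336  -2.9519] [139.6549 -28.8356] [152.2607  22.6673]
stops 227 [147.0385 -29.354 ] [212.7936  41.2534]
faces 380 [[198.386  200.2902 201.1122 202.0083 203.615 ]
 [-27.0385 -12.2963   1.4458  16.6041  29.8421]]
t 13.1167 tcp g [175.2078   1.8102] 0.03735436842038129 yaw 170.14332285326628 j [ 31.1  26.7 -22.8   0.2 -40.5 -41.1]
shift cm [ 0.5209 -0.1801  0.1067] rot [-0.0004 -0.0023  0.0025] F [ 5.3559 -8.9232 -4.4911] w 0.6877821895120564 30.00741850119084
```

{"api": "drive_tool", "payload": {
  "rows": [
    {"tx": 0.1, "ty": -0.04, "tz": 0, "ax": 0, "ay": 0, "az": 0, "claw": 5},
    {"tx": 0, "ty": 0, "tz": 0.1, "ax": 0, "ay": 0, "az": 0, "claw": 5},
    {"tx": 0, "ty": 0, "tz": 0.05, "ax": 0, "ay": 0, "az": 0, "claw": 5},
    {"tx": 0, "ty": 0, "tz": 0, "ax": 0, "ay": 0, "az": 0, "claw": 5},
    {"tx": 0, "ty": 0, "tz": 0, "ax": 0, "ay": 0, "az": 0, "claw": 5}
  ]
}}

```text
time_s: 13.53
tcp_pos: [0.5349, 0.1347, -0.0002]
ee_rot: [[-0.171, -0.985, 0.0], [-0.985, 0.171, -0.001], [0.001, -0.0, -1.0]]
wrist_force: [2.2, -7.3, -0.0]
gripper_width: 0.688
gripper_force: 30.0
```

{"api": "drive_tool", "payload": {
  "rows": [
    {"tx": 0, "ty": 0, "tz": 0, "ax": 0, "ay": 0, "az": 0, "claw": 6.6},
    {"tx": 0, "ty": 0, "tz": 0, "ax": 0, "ay": 0, "az": 0, "claw": 7.5},
    {"tx": 0, "ty": 0, "tz": 0, "ax": 0, "ay": 0, "az": 0, "claw": 8.2},
    {"tx": 0, "ty": 0, "tz": 0, "ax": 0, "ay": 0, "az": 0, "claw": 8.7},
    {"tx": 0, "ty": 0, "tz": 0, "ax": 0, "ay": 0, "az": 0, "claw": 8.7},
    {"tx": 0, "ty": 0, "tz": 0, "ax": 0, "ay": 0, "az": 0, "claw": 8.7}
  ]
}}

```text
time_s: 14.03
tcp_pos: [0.5347, 0.1361, -0.001]
ee_rot: [[-0.17, -0.985, 0.0], [-0.985, 0.17, 0.0], [-0.0, -0.0, -1.0]]
wrist_force: [0.3, -0.3, 1.4]
gripper_width: 0.979
gripper_force: 0.0
```

{"api": "drive_tool", "payload": {
  "rows": [
    {"tx": 0, "ty": 0, "tz": -1, "ax": 0, "ay": 0, "az": 0, "claw": 8.7},
    {"tx": 0, "ty": 0, "tz": -2, "ax": 0, "ay": 0, "az": 0, "claw": 8.7},
    {"tx": 0, "ty": 0, "tz": -3, "ax": 0, "ay": 0, "az": 0, "claw": 8.7},
    {"tx": 0, "ty": 0, "tz": -3, "ax": 0, "ay": 0, "az": 0, "claw": 8.7},
    {"tx": 0, "ty": 0, "tz": -2, "ax": 0, "ay": 0, "az": 0, "claw": 8.7},
    {"tx": 3, "ty": 0, "tz": 0, "ax": 0, "ay": 0, "az": 0, "claw": 8.7},
    {"tx": 3, "ty": 0, "tz": 0, "ax": 0, "ay": 0, "az": 0, "claw": 8.7},
    {"tx": 3, "ty": 0, "tz": 0, "ax": 0, "ay": 0, "az": 0, "claw": 8.7},
    {"tx": 3, "ty": 0, "tz": 0, "ax": 0, "ay": 0, "az": 0, "claw": 8.7},
    {"tx": 3, "ty": 0, "tz": 0, "ax": 0, "ay": 0, "az": 0, "claw": 8.7}
  ]
}}

```text
time_s: 14.87
tcp_pos: [0.5087, -0.0132, 0.1098]
ee_rot: [[-0.17, -0.985, 0.001], [-0.985, 0.17, 0.0], [-0.0, -0.001, -1.0]]
wrist_force: [1.2, 0.1, 0.1]
gripper_width: 1.0
gripper_force: 0.0
```

{"api": "drive_tool", "payload": {
  "rows": [
    {"tx": 3, "ty": 0, "tz": 0, "ax": 0, "ay": 0, "az": 0, "claw": 8.7},
    {"tx": 3, "ty": 0, "tz": 0, "ax": 0, "ay": 0, "az": 0, "claw": 8.7},
    {"tx": 2, "ty": -0.3, "tz": 0, "ax": 0, "ay": 0, "az": 0, "claw": 8.7},
    {"tx": 0, "ty": 0, "tz": 0, "ax": 0, "ay": 0, "az": 0, "claw": 8.7}
  ]
}}

```text
time_s: 15.2
tcp_pos: [0.4978, -0.0941, 0.1096]
ee_rot: [[-0.174, -0.985, 0.0], [-0.985, 0.174, -0.0], [0.0, -0.0, -1.0]]
wrist_force: [0.8, -0.4, 0.8]
gripper_width: 1.001
gripper_force: 0.0
```

```bash
python3 blk.py; python3 go.py -56 -3 51 170
python3 - <<'E'
from h import *
p,_=snap('top','top5');q,_=snap('side','side5')
a=cv2.resize(p[200:330,205:445],(790,428),interpolation=3)
cv2.imwrite('pics/c5.png',np.clip(a*1.5,0,255).astype(np.uint8)[:,:,::-1])
b=cv2.resize(q[140:270,260:390],(600,600),interpolation=3)
cv2.imwrite('pics/c6.png',np.clip(b*1.3,0,255).astype(np.uint8)[:,:,::-1])
E
```

```text
blue 87 [147.7072   1.4158] [141.3488 -28.7184] [153.5752  30.8366]
stops 245 [146.377  -29.5749] [213.8715  41.2034]
faces 381 [[197.8883 199.8886 200.8306 201.746  203.6421]
 [-27.0347 -13.8442   1.1584  16.0821  29.041 ]]
t 15.25 tcp g [-55.3907  -1.365 ] 0.14605197118987412 yaw 169.99687472429542 j [  7.8  14.7 -22.2   0.  -53.  -17.8]
shift cm [ 0.0619 -0.1571  9.5053] rot [-0.0007  0.0001 -0.0001] F [ 0.4049  0.22   -0.6177] w 1.0021387924004739 0.0
```

View pics/c5.png

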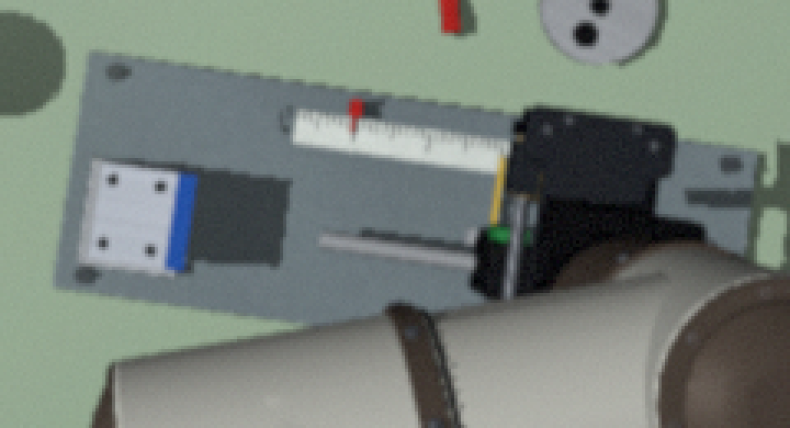

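View pics/c6.png

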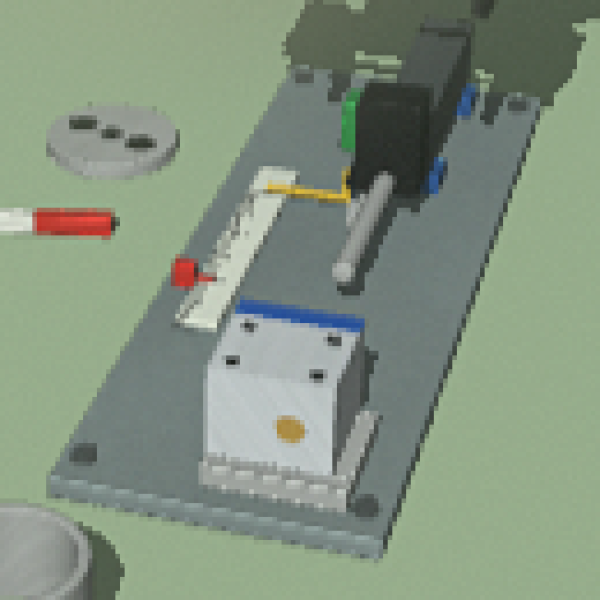

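Run:
```python
from h import *
G=np.load('g.npz');tog=lambda w:(np.atleast_2d(w)[:,:2]*1000-G['o'])@G['R']
z=np.load('pics/top5.npz');p,d=z['p'],z['d'];c=cloud('top',d);P=p.astype(int)
k=np.zeros(d.shape,bool);k[235:292,220:285]=1;k&=(c[...,2]>.06)&(c[...,2]<.085); v,u=np.where(k); w=ray('top',np.c_[u,v],.072)
b=cv2.minAreaRect((w[:,:2]*1000).astype(np.float32));print('block',b,tog(np.array(b[0])/1000),tog(w).mean(0),c[k][:,2].mean())
m=(P[...,2]>P[...,0]*1.7)&k;v,u=np.where(m);print('blue',tog(ray('top',np.c_[u,v],.072)).mean(0))
# stop tops: bright, z~.024
z=np.load('pics/top0.npz');p=z['p'];c=cloud('top',z['d']);g=tog(c.reshape(-1,3)).reshape(*c.shape[:2],2)
h=c[...,2]
for nm,s in (('end',(g[...,0]>185)&(g[...,0]<222)&(abs(g[...,1])<25)),('fence',(g[...,0]>150)&(g[...,0]<190)&(g[...,1]>20)&(g[...,1]<50))):
    s=s&(p.max(-1)>100); v,u=np.where(s); q=tog(ray('top',np.c_[u,v],.024)); print(nm,s.sum(),np.percentile(q,[5,50,95],axis=0).T, h[s].mean())
# grip top
s=(h>.08)&(h<.1)&(abs(g[...,0]+60)<30)&(abs(g[...,1])<40); v,u=np.where(s); q=tog(ray('top',np.c_[u,v],.09)); print('grip',s.sum(),q.mean(0),np.percentile(q,[1,99],axis=0).T)
z=np.load('pics/side5.npz');p,d=z['p'],z['d'];c=cloud('side',d);g=tog(c.reshape(-1,3)).reshape(*c.shape[:2],2);h=c[...,2]
P=p.astype(int)
s=(h>.04)&(h<.1)&(abs(g[...,0]+60)<40)&(abs(g[...,1])<40);print('side grip',s.sum(),np.percentile(np.c_[g[s],h[s]],[2,50,98],axis=0).T)
s=s&(P[...,1]>P[...,0]*1.5)&(P[...,1]>P[...,2]*1.3);print('green',np.percentile(np.c_[g[s],h[s]],[2,50,98],axis=0).T)
```

```text
block ((536.8661499023438, 129.46615600585938), (60.019996643066406, 60.216102600097656), 80.24778747558594) [[170.239   -1.0364]] [170.2367  -0.9195] 0.071632003035204
blue [145.9723  -0.8801]
end 52 [[203.6024 206.1438 209.0288]
 [-22.7304   0.4717  21.8373]] 0.02370601872822328
fence 53 [[152.7243 170.7714 187.3163]
 [ 32.5936  35.2208  37.935 ]] 0.0236035467072547
grip 303 [-58.3974  -4.2624] [[-72.6624 -44.1166]
 [-27.2625  16.6798]]
side grip 401 [[-71.4284 -46.2614 -28.0151]
 [-23.9992   1.6592  19.3184]
 [  0.0431   0.0706   0.0907]]
green [[-61.7423 -49.8178 -46.2305]
 [-24.865  -21.593  -17.8291]
 [  0.0581   0.0731   0.0851]]
```

The block sits flat in the L, measured at (170.2, −0.9) with 0.2° of yaw and its blue strip towards the probe. In the side crop it touches both stops. The green button is at crop (348,120) and the probe is still home, so next I'll go down over the grip.

{"api": "drive_tool", "payload": {
  "rows": [
    {"tx": 0.26, "ty": -0.06, "tz": 0, "ax": 0, "ay": 0, "az": 0, "claw": 8.7},
    {"tx": 0, "ty": 0, "tz": 2, "ax": 0, "ay": 0, "az": 0, "claw": 8.7},
    {"tx": 0, "ty": 0, "tz": 2, "ax": 0, "ay": 0, "az": 0, "claw": 8.7},
    {"tx": 0, "ty": 0, "tz": 2, "ax": 0, "ay": 0, "az": 0, "claw": 8.7},
    {"tx": 0, "ty": 0, "tz": 2, "ax": 0, "ay": 0, "az": 0, "claw": 8.7},
    {"tx": 0, "ty": 0, "tz": 1.5, "ax": 0, "ay": 0, "az": 0, "claw": 8.7},
    {"tx": 0, "ty": 0, "tz": 0, "ax": 0, "ay": 0, "az": 0, "claw": 8.7},
    {"tx": 0, "ty": 0, "tz": 0, "ax": 0, "ay": 0, "az": 0, "claw": 8.7}
  ]
}}

```text
time_s: 16.02
tcp_pos: [0.4984, -0.0934, 0.0135]
ee_rot: [[-0.169, -0.986, -0.002], [-0.986, 0.169, -0.0], [0.001, 0.002, -1.0]]
wrist_force: [0.3, 0.3, -0.5]
gripper_width: 1.003
gripper_force: 0.0
```

{"api": "drive_tool", "payload": {
  "rows": [
    {"tx": 0, "ty": 0, "tz": 0, "ax": 0, "ay": 0, "az": 0, "claw": 6.5},
    {"tx": 0, "ty": 0, "tz": 0, "ax": 0, "ay": 0, "az": 0, "claw": 5.5},
    {"tx": 0, "ty": 0, "tz": 0, "ax": 0, "ay": 0, "az": 0, "claw": 4.5},
    {"tx": 0, "ty": 0, "tz": 0, "ax": 0, "ay": 0, "az": 0, "claw": 4},
    {"tx": 0, "ty": 0, "tz": 0, "ax": 0, "ay": 0, "az": 0, "claw": 3},
    {"tx": 0, "ty": 0, "tz": 0, "ax": 0, "ay": 0, "az": 0, "claw": 3},
    {"tx": 0, "ty": 0, "tz": 0, "ax": 0, "ay": 0, "az": 0, "claw": 3},
    {"tx": 0, "ty": 0, "tz": 0, "ax": 0, "ay": 0, "az": 0, "claw": 3},
    {"tx": 0, "ty": 0, "tz": 0, "ax": 0, "ay": 0, "az": 0, "claw": 3},
    {"tx": 0, "ty": 0, "tz": 0, "ax": 0, "ay": 0, "az": 0, "claw": 3}
  ]
}}

```text
time_s: 16.85
tcp_pos: [0.4948, -0.0936, 0.0138]
ee_rot: [[-0.172, -0.985, -0.007], [-0.985, 0.172, 0.001], [0.0, 0.007, -1.0]]
wrist_force: [-9.8, 6.0, 9.9]
gripper_width: 0.421
gripper_force: 30.0
```

```bash
python3 go.py 42 0 51 170.04
```

```text
t 16.85 tcp g [-56.719    1.8644] 0.05030651137187258 yaw 170.08463727260948 j [  7.7  22.1 -28.5  -0.2 -39.7 -17.5]
shift cm [-9.8717 -0.1932 -0.0742] rot [ 0.0068 -0.0004  0.0008] F [-9.7908  5.9847  9.9387] w 0.4205867516735407 30.032727112993598
```

{"api": "drive_tool", "payload": {
  "rows": [
    {"tx": 0, "ty": 0.2, "tz": -0.05, "ax": 0, "ay": 0, "az": 0, "claw": 3},
    {"tx": 0, "ty": 0.15, "tz": 0, "ax": 0, "ay": 0, "az": 0, "claw": 3},
    {"tx": -0.5, "ty": 0, "tz": 0, "ax": 0, "ay": 0, "az": 0, "claw": 3},
    {"tx": -0.5, "ty": 0, "tz": 0, "ax": 0, "ay": 0, "az": 0, "claw": 3},
    {"tx": -0.5, "ty": 0, "tz": 0, "ax": 0, "ay": 0, "az": 0, "claw": 3},
    {"tx": -0.5, "ty": 0, "tz": 0, "ax": 0, "ay": 0, "az": 0, "claw": 3},
    {"tx": -0.5, "ty": 0, "tz": 0, "ax": 0, "ay": 0, "az": 0, "claw": 3},
    {"tx": -0.5, "ty": 0, "tz": 0, "ax": 0, "ay": 0, "az": 0, "claw": 3},
    {"tx": 0, "ty": 0, "tz": 0, "ax": 0, "ay": 0, "az": 0, "claw": 3},
    {"tx": 0, "ty": 0, "tz": 0, "ax": 0, "ay": 0, "az": 0, "claw": 3}
  ]
}}

```text
time_s: 17.68
tcp_pos: [0.5002, -0.0633, 0.014]
ee_rot: [[-0.17, -0.985, -0.0], [-0.985, 0.17, 0.0], [-0.0, 0.0, -1.0]]
wrist_force: [0.5, -1.9, -6.6]
gripper_width: 0.414
gripper_force: 30.0
```

```bash
cat > ptr.py <<'E'
from h import *
G=np.load('g.npz');tog=lambda w:(np.atleast_2d(w)[:,:2]*1000-G['o'])@G['R']
t='%d'%(sense()['time_s']*100)
for n in('top','side'):
    p,d=snap(n,n+'_p'+t);c=cloud(n,d);g=tog(c.reshape(-1,3)).reshape(*d.shape,2);P=p.astype(int)
    y=(P[...,0]>P[...,2]*1.7)&(P[...,1]>P[...,2]*1.3)&(P[...,0]<P[...,1]*1.7)
    r=(P[...,0]>P[...,1]*1.9)&(P[...,0]>40)
    for nm,m,h,(y0,y1) in(('yellow',y,.02,(-75,-20)),('red',r,.026,(-97,-60)),('redline',r,.017,(-79,-60))):
        v,u=np.where(m);q=tog(ray(n,np.c_[u,v],h));k=(q[:,0]>-90)&(q[:,0]<110)&(q[:,1]>y0)&(q[:,1]<y1)
        if k.sum():
            q=q[k];print(n,nm,k.sum(),q.mean(0),'x',q[:,0].min(),q[:,0].max(),'y',q[:,1].min(),q[:,1].max())
            if nm=='yellow':
                e=q[q[:,1]<q[:,1].min()+14];print('   tip x',e[:,0].mean(),len(e))
E
python3 ptr.py;python3 go.py 42 0 51 170.04
```

```text
top yellow 6 [-70.0813 -33.3663] x -81.97507199616247 -62.96509705931853 y -44.478910036689236 -25.307096298610478
   tip x -71.82250797630292 4
top red 20 [ 43.0733 -87.494 ] x 39.35351867682873 46.79393846757481 y -93.05964118213345 -81.93119852313684
side yellow 47 [-29.5365 -39.5481] x -57.95607688312246 -20.531129345168285 y -67.51101893463563 -20.974124162187078
   tip x -27.127106537001403 9
side red 28 [ 55.314  -81.9249] x 42.65434535174608 67.06614154085588 y -90.40119901510353 -68.75674351082927
side redline 3 [ 44.4028 -75.1262] x 43.6823583390769 45.12320366581832 y -77.47028826284111 -72.78216832197742
t 17.7833 tcp g [-26.3813   1.7969] 0.050538782148131546 yaw 170.1701724643568 j [ 11.2  22.  -28.8  -0.  -39.3 -21. ]
shift cm [-6.8377 -0.1949 -0.0452] rot [0.0003 0.0001 0.0023] F [-0.592  -1.0883 -7.7481] w 0.41232486469161583 30.00338599551469
```

{"api": "drive_tool", "payload": {
  "rows": [
    {"tx": -0.6, "ty": 0, "tz": 0.05, "ax": 0, "ay": 0, "az": 0, "claw": 3},
    {"tx": -0.6, "ty": 0, "tz": 0, "ax": 0, "ay": 0, "az": 0, "claw": 3},
    {"tx": -0.6, "ty": 0, "tz": 0, "ax": 0, "ay": 0, "az": 0, "claw": 3},
    {"tx": -0.6, "ty": 0, "tz": 0, "ax": 0, "ay": 0, "az": 0, "claw": 3},
    {"tx": -0.6, "ty": 0, "tz": 0, "ax": 0, "ay": 0, "az": 0, "claw": 3},
    {"tx": -0.6, "ty": 0, "tz": 0, "ax": 0, "ay": 0, "az": 0, "claw": 3},
    {"tx": -0.6, "ty": 0, "tz": 0, "ax": 0, "ay": 0, "az": 0, "claw": 3},
    {"tx": -0.6, "ty": 0, "tz": 0, "ax": 0, "ay": 0, "az": 0, "claw": 3},
    {"tx": 0, "ty": 0, "tz": 0, "ax": 0, "ay": 0, "az": 0, "claw": 3},
    {"tx": 0, "ty": 0, "tz": 0, "ax": 0, "ay": 0, "az": 0, "claw": 3}
  ]
}}

```text
time_s: 18.62
tcp_pos: [0.5086, -0.016, 0.014]
ee_rot: [[-0.17, -0.985, 0.0], [-0.985, 0.17, 0.0], [-0.0, -0.0, -1.0]]
wrist_force: [-0.5, -2.3, -1.2]
gripper_width: 0.418
gripper_force: 30.0
```

{"api": "drive_tool", "payload": {
  "rows": [
    {"tx": -0.6, "ty": 0, "tz": 0, "ax": 0, "ay": 0, "az": 0, "claw": 3},
    {"tx": -0.5, "ty": 0, "tz": 0, "ax": 0, "ay": 0, "az": 0, "claw": 3},
    {"tx": 0, "ty": 0, "tz": 0, "ax": 0, "ay": 0, "az": 0, "claw": 3},
    {"tx": 0, "ty": 0, "tz": 0, "ax": 0, "ay": 0, "az": 0, "claw": 3}
  ]
}}

```text
time_s: 18.95
tcp_pos: [0.5104, -0.0055, 0.014]
ee_rot: [[-0.17, -0.985, 0.0], [-0.985, 0.17, 0.0], [-0.0, -0.0, -1.0]]
wrist_force: [-0.8, -2.2, -2.0]
gripper_width: 0.418
gripper_force: 30.0
```

```bash
python3 ptr.py;python3 go.py 42 0 51 170.04
python3 - <<'E'
from h import *
import glob,os
f=lambda n:sorted(glob.glob(f'pics/{n}_p*.png'),key=os.path.getmtime)[-1]
a=cv2.imread(f('top'))[205:300,270:380];b=cv2.imread(f('side'))[150:230,275:355]
im=np.concatenate([cv2.resize(a,(400,345),interpolation=3),cv2.resize(b,(345,345),interpolation=3)],1)
cv2.imwrite('pics/c7.png',np.clip(im*1.4,0,255).astype(np.uint8))
E
```

```text
side yellow 51 [ 29.346  -40.9261] x 4.944238668830318 36.904795520142635 y -68.33156463098068 -20.21876637940991
   tip x 31.91970083187448 11
side red 28 [ 55.314  -81.9249] x 42.65434535174608 67.06614154085588 y -90.40119901510353 -68.75674351082927
side redline 3 [ 44.4028 -75.1262] x 43.6823583390769 45.12320366581832 y -77.47028826284111 -72.78216832197742
t 19.05 tcp g [32.5353  1.675 ] 0.05049676270475399 yaw 170.17475665892837 j [ 17.6  22.5 -27.9  -0.  -39.6 -27.4]
shift cm [-0.9461 -0.1697 -0.0501] rot [-0.0003  0.0002  0.0024] F [-1.0133 -2.4239 -0.7986] w 0.414636102849923 29.99776689335704
```

View pics/c7.png

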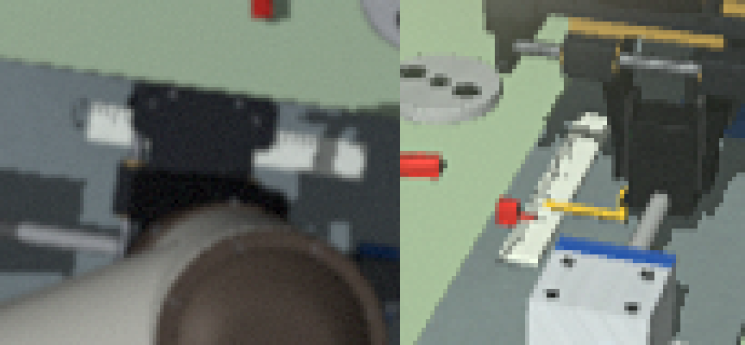

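The pointer is just short of the red line in the side crop: pointer tip at (547,204), red line at (530,216). For the precise gap I'll take the mark and home pointer from the first top view, and the pointer's travel from the side view.

Run:
```python
from h import *
import glob,os
G=np.load('g.npz');tog=lambda w:(np.atleast_2d(w)[:,:2]*1000-G['o'])@G['R']
def wx(n,p,kind,h,y0,y1,x0,x1):
    p=p.astype(float);R,Gr,B=p[...,0],p[...,1],p[...,2]
    s=(np.clip(R-1.15*Gr,0,None) if kind=='r' else np.clip(np.minimum(R,Gr*1.2)-1.25*B,0,None)); s[s<4]=0
    v,u=np.where(s>0);q=tog(ray(n,np.c_[u,v],h));k=(q[:,1]>y0)&(q[:,1]<y1)&(q[:,0]>x0)&(q[:,0]<x1);w=s[v,u][k];q=q[k]
    print(n,kind,h,(y0,y1),k.sum(),'x %.2f y %.2f'%tuple((q*w[:,None]).sum(0)/w.sum()),'sd',q[:,0].std())
L=lambda f:np.load(f'pics/{f}.npz')['p']
last=np.load(sorted(glob.glob('pics/side_p*.npz'),key=os.path.getmtime)[-1])['p']
for f in('top0','top1','top5'):
    p=L(f); print(f)
    wx('top',p,'r',.026,-95,-83,30,60); wx('top',p,'r',.017,-81,-68,30,60)
    wx('top',p,'y',.02,-68,-50,-75,-40)
for f,a,b in(('side0',-75,-30),('side5',-75,-30),(None,15,45)):
    p=L(f) if f else last; print(f)
    for y in((-67,-55),(-60,-45)): wx('side',p,'y',.02,*y,a,b)
    wx('side',p,'r',.017,-80,-69,38,50);wx('side',p,'r',.020,-80,-69,38,50)
```

```text
top0
top r 0.026 (-95, -83) 26 x 42.56 y -88.06 sd 3.2635602716360945
top r 0.017 (-81, -68) 6 x 41.63 y -77.39 sd 1.1216863851093477
top y 0.02 (-68, -50) 22 x -60.21 y -57.81 sd 1.779739114191375
top1
top r 0.026 (-95, -83) 23 x 42.69 y -88.26 sd 2.872779992793631
top r 0.017 (-81, -68) 6 x 41.66 y -77.61 sd 1.1216863851093477
top y 0.02 (-68, -50) 17 x -59.93 y -57.12 sd 1.3969412470809466
top5
top r 0.026 (-95, -83) 25 x 42.55 y -88.05 sd 3.228998245289898
top r 0.017 (-81, -68) 6 x 41.62 y -77.47 sd 1.1216863851093477
top y 0.02 (-68, -50) 25 x -60.51 y -57.98 sd 1.9776206575885116
side0
side y 0.02 (-67, -55) 10 x -56.88 y -61.18 sd 2.8103760298572276
side y 0.02 (-60, -45) 15 x -57.23 y -52.33 sd 4.0056173545056355
side r 0.017 (-80, -69) 0 x nan y nan sd nan
side r 0.02 (-80, -69) 0 x nan y nan sd nan
side5
side y 0.02 (-67, -55) 10 x -56.88 y -61.19 sd 2.8103760298572276
side y 0.02 (-60, -45) 15 x -57.24 y -52.30 sd 4.0056173545056355
side r 0.017 (-80, -69) 7 x 43.82 y -76.06 sd 2.0680574175313535
side r 0.02 (-80, -69) 7 x 48.04 y -74.78 sd 1.829590277427439
None
side y 0.02 (-67, -55) 10 x 31.81 y -60.75 sd 2.767071930667644
side y 0.02 (-60, -45) 16 x 31.59 y -52.39 sd 3.554056503811518
side r 0.017 (-80, -69) 7 x 43.83 y -76.07 sd 2.0680574175313535
side r 0.02 (-80, -69) 7 x 48.05 y -74.80 sd 1.829590277427439<stdin>:8: RuntimeWarning: invalid value encountered in divide
  ret = _var(a, axis=axis, dtype=dtype, out=out, ddof=ddof,
  arrmean = um.true_divide(arrmean, div, out=arrmean,
  ret = ret.dtype.type(ret / rcount)
```

{"api": "drive_tool", "payload": {
  "rows": [
    {"tx": -0.45, "ty": 0, "tz": 0, "ax": 0, "ay": 0, "az": 0, "claw": 3},
    {"tx": -0.45, "ty": 0, "tz": 0, "ax": 0, "ay": 0, "az": 0, "claw": 3},
    {"tx": -0.45, "ty": 0, "tz": 0, "ax": 0, "ay": 0, "az": 0, "claw": 3},
    {"tx": 0, "ty": 0, "tz": 0, "ax": 0, "ay": 0, "az": 0, "claw": 3},
    {"tx": 0, "ty": 0, "tz": 0, "ax": 0, "ay": 0, "az": 0, "claw": 3},
    {"tx": 0, "ty": 0, "tz": 0, "ax": 0, "ay": 0, "az": 0, "claw": 3}
  ]
}}

```text
time_s: 19.55
tcp_pos: [0.5128, 0.0078, 0.014]
ee_rot: [[-0.17, -0.985, 0.0], [-0.985, 0.17, 0.0], [-0.0, -0.0, -1.0]]
wrist_force: [0.1, -2.6, 0.3]
gripper_width: 0.415
gripper_force: 30.0
```

```bash
python3 go.py 42 0 51 170.04; python3 ptr.py; python3 blk.py
python3 - <<'E'
from h import *
import glob,os
b=cv2.imread(sorted(glob.glob('pics/side_p*.png'),key=os.path.getmtime)[-1])[170:240,275:345]
cv2.imwrite('pics/c8.png',np.clip(cv2.resize(b,(560,560),interpolation=3)*1.4,0,255).astype(np.uint8))
E
```

```text
t 19.55 tcp g [46.2745  1.6349] 0.050488586743877885 yaw 170.18674599452345 j [ 19.   22.6 -27.6  -0.  -39.7 -28.8]
shift cm [ 0.4278 -0.1624 -0.0512] rot [-0.0004  0.0003  0.0026] F [ 0.0888 -2.5605  0.3178] w 0.41541855628180385 29.99680520966649
side yellow 50 [ 41.9273 -40.5475] x 15.748113350912456 50.107963875997456 y -68.07164997597023 -21.48679054068323
   tip x 45.27300423084 10
side red 28 [ 55.314  -81.9249] x 42.65434535174608 67.06614154085588 y -90.40119901510353 -68.75674351082927
side redline 3 [ 44.4028 -75.1262] x 43.6823583390769 45.12320366581832 y -77.47028826284111 -72.78216832197742
blue 85 [147.8367   1.2475] [141.3488 -28.7184] [153.5752  30.8366]
stops 240 [146.2434 -30.0274] [213.4583  41.2839]
faces 382 [[197.9391 199.8245 200.833  201.6702 203.3773]
 [-27.312  -13.259    1.6396  16.424   29.6282]]
```

View pics/c8.png

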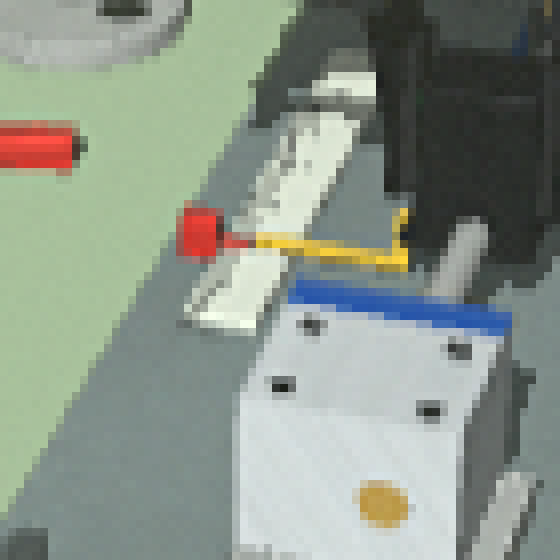

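The yellow pointer now runs straight into the red line, meeting it at crop (245,243). Measured extension is 102.3 mm, as needed. The block hasn't moved and the grip holds at 30 N.

```bash
python3 -c "from station import *; print(finish_job())"
```

```text
the job is handed in; nothing more can be done
None
```

The job is handed in, with no verdict shown: the block is seated against both stops with its bore towards the probe, and the gripper is holding the probe with the button squeezed and the pointer on the red mark (about 102 mm out).

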